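# Regrasp a battery stick in a V-block and load the charger

## Task

Put the flat battery stick (the one with the orange tail) on charge. Pull it up out of its well by its end, lay it in the sloping V-block with the brass nose down against the foot stop and let go, then take it by its side, lay it level in the charger's open trough with the nose towards the contact but short of the yellow-barred hood, let go, and push it along from behind until the nose is fully home against the contact. Leave the blue sticks and everything else on the bench where they are, and do not drop the stick.

Things in the scene. Friction and masses are not known exactly. Their poses are not given: they have to be found in the camera images.
- stick: the flat battery stick with ORANGE tail: rigid rod, 22 mm diameter, 160 mm long, about 150 g. Origin: centre of its brass nose face; +z runs along the rod to the tail (last 45 mm orange; the nose is a brass nub 14 mm wide, 4 mm long). It starts nose down in a well of the storage block, its top end 75 mm above the block
- stick_nose (a point): centre of the brass nose end face of the orange stick (same point as its origin)
- stick_mid (a point): on the orange stick's axis, 80 mm from the nose
- stick_tail (a point): centre of the tail end face of the orange stick, 160 mm from the nose
- spare_a: a spare stick, same shape but BLUE tail, standing in another well; leave it alone. Origin at its nose, z to the tail
- spare_b: the second spare stick, as spare_a
- store: fixed black storage block 175 x 65 x 95 mm (x, y, z), origin centre of underside. Three vertical wells in a row along its x at -55, 0 and +55 mm, 25 mm wide, floor 10 mm and mouth 95 mm above the bench. Which stick is in which well varies
- vblock: fixed blue and aluminium sloping V-block, base 160 x 80 x 12 mm, origin centre of underside. A rod in it lies in the block's x-z plane at 45 degrees, low end towards the block's +x against a stop plate. Two 90-degree V cradles hold it, 8 to 24 mm and 98 to 116 mm up the rod from the foot; a 160 mm rod stands 44 mm out of the upper one
- v_foot (a point): point on the V-block where the centre of the rod's lower end face lies: on the rod's axis, at (56.6, 0, 45) mm in the block's frame. The stop plate there is 34 mm wide and reaches 14 mm above the axis, square to it
- v_mid (a point): point on the V-block on the rod's axis, 80 mm up from the foot, at (0, 0, 101.6) mm in the block's frame. Cradle arms rise to the axis and reach 20 mm to each side; between the cradles (24 to 98 mm from the foot) both sides and at least 40 mm below the rod are open for fingers
- charger: fixed grey charger, origin on the underside. A horizontal trough runs along its x, axis 55 mm above the bench: two black 90-degree V cradles at x -35..-18 mm and x 50..66 mm, arms up to axis level, 20 mm to each side; between them open on both sides down to the base plate (85 mm wide, top 20 mm above the bench, x -55..145 mm)
- contact (a point): centre of the brass contact face, at (115, 0, 55) mm in the charger's frame, axes parallel to it, +x into the housing (x 115..150, 85 mm wide, 90 mm tall). A hood (two side walls, two yellow bars across) covers the trough from x 76 mm to the face: 32 mm wide inside, 40 outside, 16 mm of room above the axis, top 75 mm up
- trough (a point): on the trough's axis at (-10, 0, 55) mm in the charger's frame: about where the stick's middle belongs when laid short of the hood (nose at x 70 mm, tail end overhanging the near cradle by 55 mm). No springs: a stick pushed home stays; sliding it takes 1 to 4 N
- tape: loose yellow tape roll 64 mm wide, 18 mm high; bystander
- spool: loose steel wire spool 48 mm wide, 34 mm high; bystander
- driver: loose red screwdriver 150 mm long, lying; bystander
- jar: loose small jar, 44 mm wide, 50 mm high; bystander
- mouse: loose black computer mouse 100 x 60 x 30 mm; bystander
Things that resemble listed ones, but are neither listed nor needed, are in the scene too. What is shaped like the charger but pink is not meant.

How it is judged:
By the outcome, as a careful person would: the job done as asked, in the order asked, and still so for the second after the job is handed in, with the robot touching nothing.
It also fails if it takes over 72 s, if anything falls off the work surface, if the arm or the gripper's body presses on something with over 40 N, if the wrist force passes 120 N, or if a joint passes its speed limit or range.

## Robot

A 6-joint arm with a two-finger parallel gripper is mounted at the origin on the work surface. World frame = base frame: x ahead of the robot, y to its left, z up, the work surface at z = 0. Lengths are in mm, angles in rad, forces in N, time in s.
With the tool pointing down it reaches from about 275 to 750 mm from the base axis. Payload 10.2 kg.
Tool frame: the origin (TCP) lies between the finger pads; the fingertips stand 17 mm ahead of it and the grasp point (between the pads) lies 2 mm behind it; z points along the fingers, y is the line along which they close (so a half turn about z gives the same grasp; the last joint's range is limited). The gripper opens to 85 mm and grips with 20 to 120 N. Pads are 22 mm wide; open, the fingers measure 114 mm over their backs; the gripper's body (76 mm by 85 mm) begins 54 mm behind the grasp point. The pads swing forward as they close: fully open they stand 13 mm farther back than shut.
Start: joints at [-1.409, 0.313, 1.498, -0, 1.331, -0.223], TCP at [197.059, -486.62, 211.894] pointing down, gripper open.
Joint ranges: [-2.94, 2.94], [-0.97, 2.17], [0.19, 2.56], [-1.23, 4.37], [0.02, 3.11], [-2.88, 2.88]. Speed limits (rad/s): [2.39, 2.39, 3.01, 3.14, 3.14, 3.14].

## Interface

Orientations are given as a unit quaternion [w, x, y, z].
In Python, from rig import * gives the robot as it stands.
- The arm moves only by the tool step_arm, never from a script. Its argument "commands" is text: rows parted by semicolons, each of 7 numbers parted by spaces: the opening, from 0 (shut) to 1 (fully open), then the shift along the tool's x, y, z in cm, then the turn, a rotation vector about the tool's x, y, z in rad. In form: hand x y z rx ry rz; .... A call has 1 to 20 rows; each row is the pose to reach, as a shift and turn from the pose commanded when the call began, along the tool's axes at that moment; what a row does not reach only later rows make up. A row lasts 1/12 s, in which the tool goes at most 41.7 mm and 7.16 degrees, less where a joint would pass 70% of its speed; a pose out of reach is approached as far as the arm can. A call with a gripper value outside its range is refused whole. The fingers move at their own pace and stop on an object; "newtons" is the grip in N (left out, the last holds). Time passes only in rows, so rows that repeat a pose let the fingers close. It gives the time, the measured TCP pose, the force, the opening and the grip force at its end, in the units of the state.
- sense(): the state, without advancing time (a new reading comes with each control period).
- capture(name): name is "scene" or "top" or "wrist"; returns the picture (480x640x3 uint8, red, green, blue); there is no depth.
- camera_model(name): a dict with "mtx" (3x3 intrinsics, pixels), "k1" (the pictures are not rectified: a ray, as slopes to the right and down, at radius r is drawn at 1 + k1 r^2 times it, then the intrinsics apply), "eye" and "rotation" of the camera in the world. Camera axes: x right, y down, z forward; pixel columns grow to the right and rows downward; lengths in mm; the calibration is good to about 2 mm. A picture is of the moment at which its call begins: read the wrist's pose just before it. camera_model takes no time and is no camera call; for the wrist camera it gives the pose at the moment of the call.
- finish_job(): hands the job in; it is judged then, once.
Trained networks look in the newest picture that a camera, given by its name, has taken for a name from the list of things; names that differ only in an ending like _2 or _b are one class to them, and where a whole thing is asked for, a point or a joint stands for the part that bears it (a point fixed in the world has none). Each returns a list of dicts, best first, with "score" (0 to 1); they miss things now and then, are a little off and sometimes report something else, mostly with a low value. They report only what shows in the picture. A call takes as long as a camera call. They do not tell look-alikes from the thing itself.
- search_frame(camera, label): "rect" ([centre column, centre row, width, height] in pixels, round what is visible of it).
- trace(camera, label): "mask" (480x640 bool, what is visible of it) and "rect" ([centre column, centre row, width, height] in pixels, round what is visible of it).
- spot_point(camera, label): "xy" ([column, row] in pixels: a listed point, or the origin of a listed thing).
The state is a dict: "time_s": time; "joints": joint angles; "dq": joint speeds; "tau": joint torques, N m; "eef_pos": TCP position; "ee_rot": TCP orientation; "force": force on the tool from outside, world axes, zero at the start; "wrist_torque": the same for the moment, N m; "grip_width": opening from 0.0 (shut) to 1.0 (fully open); "grip_force": force on a finger pad.
Only numpy, scipy, OpenCV 4.12 (cv2) and the standard library are available. Lean on these libraries where they do the work, as an engineer would, in place of code of your own. Each camera call takes 0.05 s, during which the arm holds its last target. There are 200 camera calls.

## Working session

There is one attempt and no reset: what is moved stays moved. The work goes in short steps, Python scripts to look and compute and a tool call to move; the robot and the scene stay as the last step left them, time stands still between calls to the robot, and variables do not carry over. Pictures are saved under pics/ and viewed, at most 10 in all, crops included, and the job is handed in when it is done.

Besides the shell and the picture viewer there is one more tool, called as name(argument=value, ...) on one line, values as JSON. step_arm: Moves the arm, as the interface text tells. Its arguments: {"type":"object","properties":{"commands":{"type":"string"},"newtons":{"type":"number"}},"required":["commands"]}

```bash
ls; mkdir -p pics
python3 - <<'E'
from rig import *
import cv2,numpy as np
s=sense();print(s)
for c in ("scene","top"):
    im=capture(c);cv2.imwrite(f"pics/{c}0.png",im[:,:,::-1])
    m=camera_model(c);print(c,m)
    for l in ("stick","spare_a","store","vblock","charger","v_foot","v_mid","contact","trough","stick_tail"):
        if l in("v_foot","v_mid","contact","trough","stick_tail"):
            print(l,[(np.round(d["xy"]),round(d["score"],2)) for d in spot_point(c,l)][:4])
        else: print(l,[(np.round(d["xy"]),round(d["score"],2)) for d in spot_point(c,l)][:4],[(np.round(d["rect"]),round(d["score"],2)) for d in search_frame(c,l)][:4])
E
```

```text
pics
{'time_s': 0.0, 'joints': array([-1.40942714e+00,  3.13480334e-01,  1.49844010e+00, -4.62408577e-05,
        1.33100371e+00, -2.23399145e-01]), 'dq': array([-0.00075288, -0.0006876 , -0.0007295 ,  0.00173027, -0.00041476,
        0.00031602]), 'tau': array([-1.31650384e-03, -4.12260711e+01, -2.59742975e+01, -2.84569214e-04,
        4.08845881e-03, -2.98750592e-05]), 'eef_pos': array([ 196.98609384, -486.33441621,  211.31843836]), 'ee_rot': array([-6.66123131e-04,  9.81549903e-01,  1.91204981e-01, -1.79961239e-06]), 'force': array([-0.91673798,  0.107584  ,  0.02350417]), 'wrist_torque': array([-0.01969899,  0.0081089 ,  0.01718421]), 'grip_force': 0.0, 'grip_width': 0.9978460947439218}
scene {'mtx': array([[550.49435332,   0.        , 326.11664273],
       [  0.        , 550.49435332, 239.78202607],
       [  0.        ,   0.        ,   1.        ]]), 'k1': -0.020147840606014253, 'eye': array([1181.84073778,  -32.12659809, 1081.95169814]), 'rotation': array([-0.23237209,  0.68983766,  0.64622935, -0.22916115])}
stick [] [(array([166., 284.,  20.,  28.]), 0.69)]
spare_a [] [(arra
[... 1449 characters left out ...]
, (array([437., 192.]), 0.35)] [(array([441., 210.,  31.,  68.]), 0.76)]
vblock [(array([307., 203.]), 0.8), (array([259., 168.]), 0.16)] [(array([306., 204.,  55.,  55.]), 0.83), (array([449., 184.,  16.,  14.]), 0.35)]
charger [(array([217., 225.]), 0.95), (array([174., 335.]), 0.6)] [(array([176., 318.,  37.,  79.]), 0.72), (array([219., 206.,  32.,  79.]), 0.66), (array([318., 160.,  23.,  40.]), 0.59), (array([259., 169.,  18.,  19.]), 0.31)]
v_foot [(array([296., 218.]), 0.95)]
v_mid [(array([307., 194.]), 0.74), (array([255., 257.]), 0.28)]
contact [(array([220., 181.]), 0.72), (array([294., 214.]), 0.29)]
trough [(array([216., 224.]), 0.96), (array([168., 342.]), 0.56)]
stick_tail []
```

View pics/scene0.png

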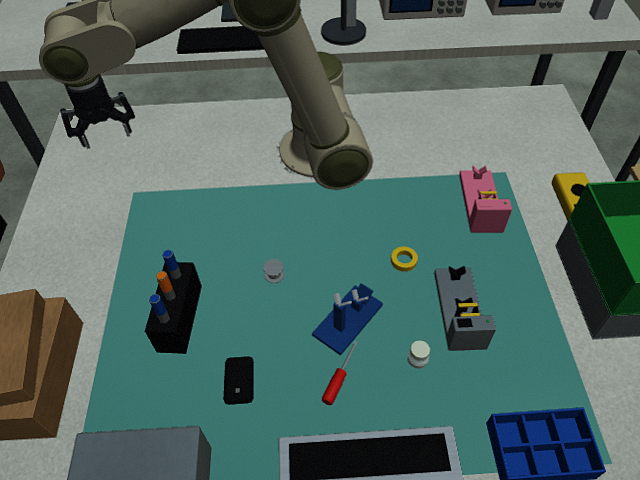

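View pics/top0.png

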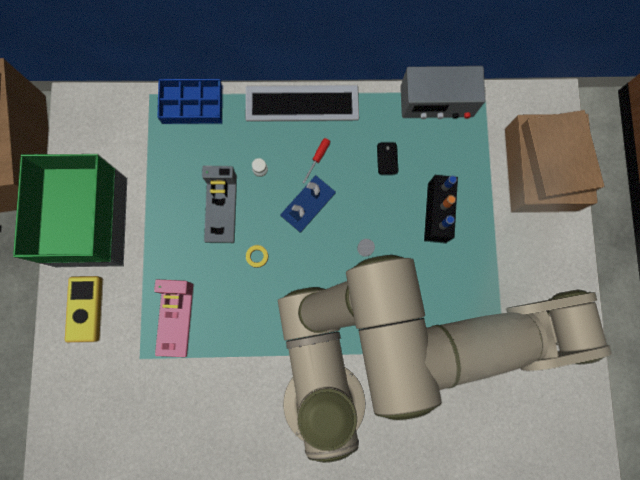

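The scene picture shows three candidates for the stick, all in the black block: blue (170,263), orange (166,284) and blue (158,308). In the top picture they are at (450,183), (449,203) and (447,222). I choose the orange one in the middle well. The grey charger is at scene (465,310) / top (219,205); the pink look-alike is at scene (485,200) and is not meant. The V-block is at scene (348,318), with its foot stop at the upper right.

```bash
cat > h.py <<'E'
from rig import *
import cv2,numpy as np
from scipy.spatial.transform import Rotation as R
def rot(q): return R.from_quat([q[1],q[2],q[3],q[0]])
def ray(m,px):
    K=m["mtx"];p=np.array([(px[0]-K[0,2])/K[0,0],(px[1]-K[1,2])/K[1,1]]);u=p.copy()
    for _ in range(10): u=p/(1+m["k1"]*(u@u))
    d=np.array([u[0],u[1],1.]);return np.array(m["eye"]),rot(m["rotation"]).apply(d/np.linalg.norm(d))
def onz(m,px,z):
    e,d=ray(m,px);return e+d*(z-e[2])/d[2]
def proj(m,P):
    c=rot(m["rotation"]).inv().apply(np.atleast_2d(P)-m["eye"]);s=c[:,:2]/c[:,2:]
    s=s*(1+m["k1"]*(s**2).sum(1,keepdims=True));K=m["mtx"];return s*[K[0,0],K[1,1]]+[K[0,2],K[1,2]]
def tri(rs):
    A=sum(np.eye(3)-np.outer(d,d) for e,d in rs);b=sum((np.eye(3)-np.outer(d,d))@e for e,d in rs);return np.linalg.solve(A,b)
E
python3 - <<'E'
from h import *
np.set_printoptions(precision=1,suppress=True)
T,S=camera_model("top"),camera_model("scene")
ims={c:cv2.imread(f"pics/{c}0.png") for c in("top","scene")}
for n,(pt,ps) in dict(contact=((220,181),(468,324)),trough=((216,224),(457,277))).items():
    print(n,onz(T,pt,55),onz(S,ps,55))
print("vfoot",onz(T,(296,218),45),onz(S,(363,292),45),"vmid",onz(T,(307,194),101.6),onz(S,(348,294),101.6))
# colored tops
for c,m in(("top",T),("scene",S)):
    hsv=cv2.cvtColor(ims[c],cv2.COLOR_BGR2HSV)
    x0,x1,y0,y1=(425,465,170,235) if c=="top" else (145,190,245,325)
    for nm,lo,hi in(("or",(5,120,80),(18,255,255)),("bl",(105,120,60),(130,255,255))):
        mk=cv2.inRange(hsv,lo,hi);w=np.zeros_like(mk);w[y0:y1,x0:x1]=mk[y0:y1,x0:x1]
        n,_,st,ce=cv2.connectedComponentsWithStats(w)
        for i in range(1,n):
            if st[i,4]>40: print(c,nm,st[i],ce[i],onz(m,ce[i],148))
for l in("store","vblock","charger"):
  for c,m in(("top",T),):
    capture(c)
    for d in trace(c,l)[:2]:
        cn=cv2.findContours(d["mask"].astype(np.uint8),0,2)[0];cn=max(cn,key=cv2.contourArea)
        r=cv2.minAreaRect(cn);print(l,c,np.round(d["rect"]),d["score"],[onz(m,p,0)[:2] for p in cv2.boxPoints(r)])
def crop(c,x,y,w,h,k): return cv2.resize(ims[c][y:y+h,x:x+w],(400,300),interpolation=cv2.INTER_CUBIC)
cv2.imwrite("pics/crop.png",np.vstack([np.hstack([crop("scene",130,240,100,75,4),crop("scene",300,270,100,75,4)]),np.hstack([crop("top",270,165,80,60,5),crop("scene",410,260,120,90,4)])]))
E
```

```text
contact [619.  285.9  55. ] [624.4 284.9  55. ]
trough [494.7 295.5  55. ] [504.4 286.3  55. ]
vfoot [510.7  71.5  45. ] [522.8  73.1  45. ] vmid [566.1  39.1 101.6] [561.5  35.5 101.6]
top or [443 195  13  12  95] [448.7 200.7] [ 530.6 -339.7  148. ]
top bl [444 176  12  12  78] [449.8 181.2] [ 584.5 -345.8  148. ]
top bl [447 215   8   8  41] [450.2 218.8] [ 481.2 -341.   148. ]
scene or [156 271  16  21 168] [164.6 281.3] [ 534.2 -340.1  148. ]
scene bl [163 250  15  20 139] [170.5 258.8] [ 477.3 -334.5  148. ]
scene bl [150 294   9   8  58] [154.1 297.8] [ 573.  -356.4  148. ]
scene bl [156 300  10  15  93] [160.6 307.1] [ 595.9 -340.5  148. ]
store top [442. 210.  36.  70.] 0.9 [array([ 443.8, -297.9]), array([ 647.6, -319.9]), array([ 640.9, -410. ]), array([ 437.1, -386.1])]
vblock top [307. 205.  54.  56.] 0.83 [array([531.6, 122.5]), array([656.9,   7. ]), array([596.7, -54. ]), array([473. ,  61.9])]
charger top [219. 205.  34.  76.] 0.93 [array([683.9, 348.5]), array([682.8, 248.5]), array([454.5, 246.9]), array([456. , 344.6])]
charger top [176. 316.  42.  77.] 0.92 [array([345.7, 475.1]), array([343.7, 368. ]), array([134.6, 363.2]), array([137.1, 467.9])]
```

View pics/crop.png

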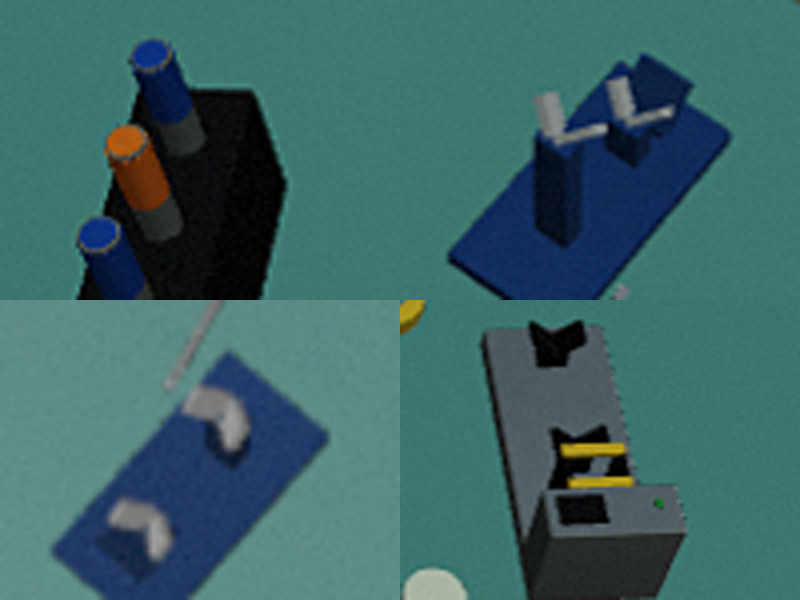

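The crops confirm the choice: the orange stick stands in the middle well between two blue ones. The V-block's stop plate is at its upper-right (−x, +y) end, and the grey charger's hood points away from the robot. Next I move to a hover above the stick.

```bash
cat >> h.py <<'E'
np.set_printoptions(precision=3,suppress=True)
def Rdown(az,tilt=None):
    a=np.radians(az);x=np.array([np.cos(a),np.sin(a),0]);z=np.array([0,0,-1.]);return R.from_matrix(np.c_[x,np.cross(z,x),z])
def Rzy(z,y):
    z=z/np.linalg.norm(z);y=y-z*(y@z);y=y/np.linalg.norm(y);return R.from_matrix(np.c_[np.cross(y,z),y,z])
def go(p,Rt,frm=None):
    if frm is None:
        s=sense();p0,R0=s["eef_pos"],rot(s["ee_rot"])
    else: p0,R0=frm
    d=R0.inv().apply(np.array(p)-p0)/10;rv=(R0.inv()*Rt).as_rotvec()
    print("cmd",np.round(d,2),np.round(rv,3),"rows",max(np.linalg.norm(d)/4.17,np.degrees(np.linalg.norm(rv))/7.16))
E
python3 - <<'E'
from h import *
print(camera_model("wrist")["eye"],rot(camera_model("wrist")["rotation"]).as_matrix())
go((530,-341,310),Rdown(-3))
E
```

```text
[ 269.062 -458.136  376.325] [[ 0.375 -0.883 -0.282]
 [-0.927 -0.358 -0.114]
 [-0.     0.304 -0.953]]
cmd [36.33 -1.   -9.81] [-0.    -0.     0.437] rows 9.026275951065916
```

step_arm(commands="1 36.3 -1 -9.8 0 0 0.437;1 36.3 -1 -9.8 0 0 0.437;1 36.3 -1 -9.8 0 0 0.437;1 36.3 -1 -9.8 0 0 0.437;1 36.3 -1 -9.8 0 0 0.437;1 36.3 -1 -9.8 0 0 0.437;1 36.3 -1 -9.8 0 0 0.437;1 36.3 -1 -9.8 0 0 0.437;1 36.3 -1 -9.8 0 0 0.437;1 36.3 -1 -9.8 0 0 0.437;1 36.3 -1 -9.8 0 0 0.437;1 36.3 -1 -9.8 0 0 0.437", newtons=60)

```text
time_s: 2.9
eef_pos: [529.9, -340.9, 309.4]
ee_rot: [-0.0, 1.0, -0.026, -0.0]
force: [-1.0, -0.3, -0.5]
grip_width: 1.002
grip_force: 0.0
```

Run:
```python
from h import *
s=sense();print(s["time_s"],s["joints"],s["eef_pos"])
m=camera_model("wrist");im=capture("wrist");cv2.imwrite("pics/w1.png",im[:,:,::-1])
hsv=cv2.cvtColor(im,cv2.COLOR_RGB2HSV)
for nm,lo,hi in(("or",(5,120,60),(18,255,255)),("bl",(105,120,40),(130,255,255))):
    n,_,st,ce=cv2.connectedComponentsWithStats(cv2.inRange(hsv,lo,hi))
    for i in range(1,n):
        if st[i,4]>200: print(nm,st[i],ce[i],onz(m,ce[i],170))
for l in("stick_tail","store"): print(l,[(d["xy"],d["score"]) for d in spot_point("wrist",l)])
```

```text
2.9 [-0.757  0.525  0.94  -0.     1.677  0.865] [ 529.867 -340.902  309.357]
or [ 487    0   67  192 6415] [518.078  88.846] [ 630.033 -505.998  170.   ]
or [ 566    0   42  191 4944] [586.318  89.928] [ 627.208 -563.098  170.   ]
or [311 194  27  22 234] [323.094 201.658] [ 544.648 -342.974  170.   ]
or [314 207  20  20 320] [323.422 216.488] [ 531.168 -342.587  170.   ]
bl [   0  112   94  127 6577] [ 42.759 174.627] [581.979 -98.011 170.   ]
bl [318 143  21  21 348] [327.802 152.845] [ 586.454 -349.083  170.   ]
bl [307 246  26  24 353] [319.561 256.195] [ 493.484 -337.107  170.   ]
bl [ 603  248   37  190 3320] [627.392 359.948] [ 359.354 -656.142  170.   ]
bl [311 265  19  18 259] [319.618 273.398] [ 476.189 -336.233  170.   ]
stick_tail [([321.6, 217.9], 0.67)]
store [([323.8, 186.4], 0.75)]
```

View pics/w1.png

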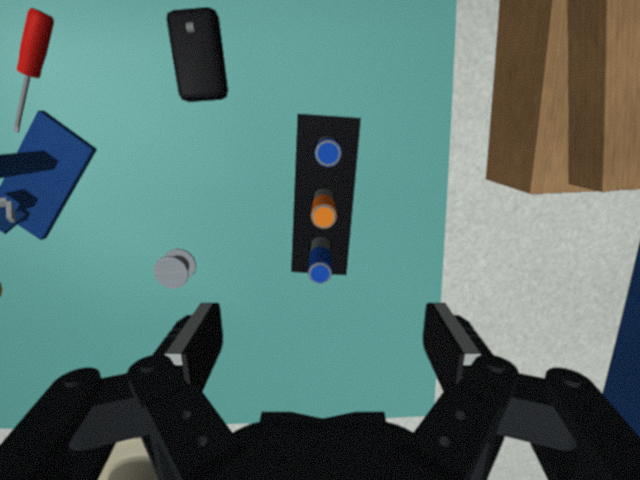

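The wrist view shows the orange tail face at (323,216), blue ones at (328,153) and (320,273), evenly spaced at 55 mm along a row at −6.7°. That matches the store, and the two fingers will straddle the row.

Run:
```python
from h import *
go((531.2,-342.6,152),Rdown(-6.7))
```

```text
cmd [ 0.27  0.07 15.77] [-0.     0.001  0.063] rows 3.7814337250211225
```

step_arm(commands="1 0.27 0.07 3 0 0 0.063;1 0.27 0.07 7 0 0 0.063;1 0.27 0.07 11 0 0 0.063;1 0.27 0.07 14 0 0 0.063;1 0.27 0.07 15.7 0 0 0.063;1 0.27 0.07 15.7 0 0 0.063;0 0.27 0.07 15.7 0 0 0.063;0 0.27 0.07 15.7 0 0 0.063;0 0.27 0.07 15.7 0 0 0.063;0 0.27 0.07 15.7 0 0 0.063;0 0.27 0.07 15.7 0 0 0.063;0 0.27 0.07 15.7 0 0 0.063;0 0.27 0.07 15.7 0 0 0.063;0 0.27 0.07 15.7 0 0 0.063", newtons=60)

```text
time_s: 4.22
eef_pos: [532.5, -341.9, 153.0]
ee_rot: [0.0, 0.998, -0.058, 0.0]
force: [0.8, -0.1, 0.2]
grip_width: -0.001
grip_force: 0.0
```

Run:
```python
from h import *
s=sense();print(s["time_s"],s["joints"],s["eef_pos"],s["grip_width"])
m=camera_model("wrist");im=capture("wrist")
s2=capture("scene");t=capture("top")
T=camera_model("top");print(proj(m,[s["eef_pos"]]),proj(camera_model("scene"),[s["eef_pos"]]))
out=np.hstack([cv2.resize(im[120:480,160:520],(400,400)),cv2.resize(s2[220:340,100:220],(400,400),interpolation=cv2.INTER_CUBIC)])
cv2.imwrite("pics/w2.png",out[:,:,::-1])
```

```text
4.2167 [-0.756  0.597  1.225 -0.     1.319  0.93 ] [ 532.45  -341.932  152.987] -0.0013612020174128315
[[320.884 285.234]] [[163.164 279.252]]
```

View pics/w2.png

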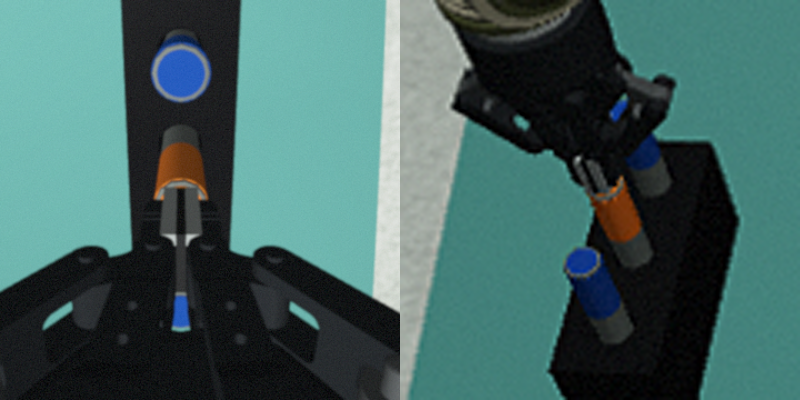

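Run:
```python
from h import *
s=sense();ims={c:capture(c) for c in("wrist","scene")};a=np.linspace(0,2*np.pi,40)
outs=[]
Rt=rot(s["ee_rot"]);p=s["eef_pos"]
for c,(x,y,w,h) in dict(wrist=(260,130,133,200),scene=(140,240,60,90)).items():
    m=camera_model(c);k=400/w
    o=cv2.resize(ims[c][y:y+h,x:x+w],(400,600),interpolation=cv2.INTER_CUBIC)[:,:,::-1].copy()
    for P in((531.2,-342.6,170),(586.5,-349.1,170),(476.2,-336.2,170)):
        q=(proj(m,np.c_[P[0]+11*np.cos(a),P[1]+11*np.sin(a),0*a+P[2]])-[x,y])*k
        cv2.polylines(o,[q.astype(int)],True,(0,255,0),1)
    q=(proj(m,[p,p+Rt.apply([0,0,17]),p+Rt.apply([11,0,17]),p+Rt.apply([-11,0,17])])-[x,y])*k
    for u,cl in zip(q,((255,255,0),(0,0,255),(255,0,255),(255,0,255))): cv2.circle(o,tuple(int(v) for v in u),4,cl,-1)
    outs.append(o)
cv2.imwrite("pics/w3.png",np.hstack(outs))
```

```text
(no output)
```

View pics/w3.png

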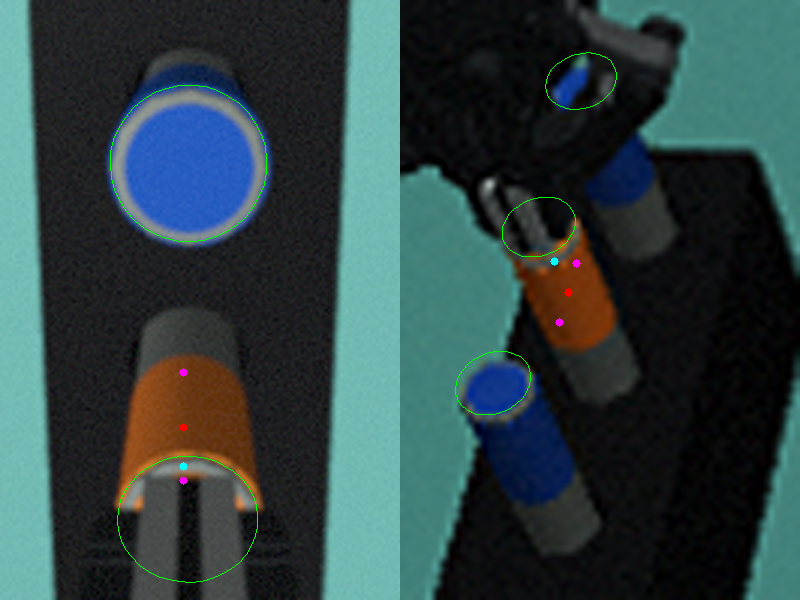

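Run:
```python
from h import *
m=camera_model("wrist");print(m["mtx"],m["k1"]);s=sense();p,Rt=s["eef_pos"],rot(s["ee_rot"])
for P in((0,42.5,4),(-11,42.5,4),(11,42.5,4),(11,42.5,-25),(0,42.5,-25),(-11,42.5,-25),(0,0,17),(0,8,17),(0,8,-20)): print(P,proj(m,[p+Rt.apply(P)]))
im=cv2.imread("pics/w1.png");cv2.imwrite("pics/w4.png",cv2.resize(np.hstack([im[280:430,130:330],im[280:430,400:600]]),(800,300),interpolation=cv2.INTER_CUBIC))
```

```text
[[349.427   0.    322.413]
 [  0.    349.427 238.664]
 [  0.      0.      1.   ]] -0.028987308872424723
(0, 42.5, 4) [[401.343 281.913]]
(-11, 42.5, 4) [[399.9   300.606]]
(11, 42.5, 4) [[402.827 262.506]]
(11, 42.5, -25) [[417.207 286.869]]
(0, 42.5, -25) [[415.126 309.13 ]]
(-11, 42.5, -25) [[413.115 330.416]]
(0, 0, 17) [[320.948 272.202]]
(0, 8, 17) [[335.169 272.204]]
(0, 8, -20) [[337.911 303.884]]
```

View pics/w4.png

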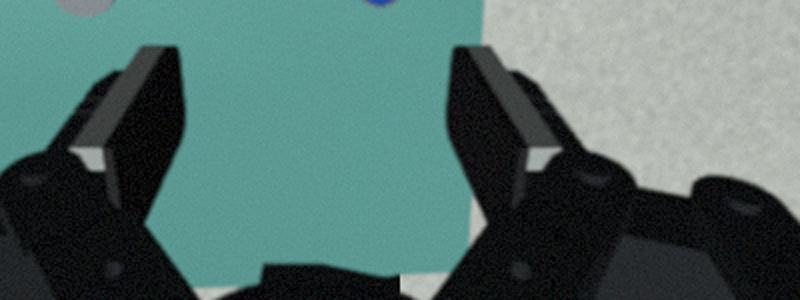

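Run:
```python
from h import *
m=camera_model("wrist");s=sense();p,Rt=s["eef_pos"],rot(s["ee_rot"])
def tl(px,k=1):
    e,d=ray(m,px);return Rt.inv().apply(e-p),Rt.inv().apply(d)
for pair in(((219,303),(426,303)),((222,342),(423.5,342))):
    (e,d1),(_,d2)=tl(pair[0]),tl(pair[1])
    t=85/abs((d2-d1)[1]);print(e+d1*t,e+d2*t)
print(proj(camera_model("scene"),[(197,-486.6,211.9),(197,-486.6,238),(197,-486.6,251)]))
```

```text
[  9.103 -41.621 -36.31 ] [  9.117  43.379 -36.292]
[ -8.393 -41.52  -38.002] [ -8.348  43.48  -38.028]
[[112.554 149.525]
 [108.939 141.068]
 [107.096 136.755]]
```

The pictures from both cameras agree that the real fingertips sit about 41 mm further back along the tool than the stated TCP: shut tips at TCP −24 mm, open tips at −37 mm. So the fingers shut just above the tail and nothing was touched. I'll open, go 43 mm deeper and grasp again.

step_arm(commands="1 0 0 0 0 0 0;1 0 0 0 0 0 0;1 0 0 0 0 0 0;1 0 0 0 0 0 0;1 0 0 0 0 0 0;1 0 0 0 0 0 0;1 0 0 0 0 0 0;1 -0.1 0.05 1 0 0 0;1 -0.1 0.05 2 0 0 0;1 -0.1 0.05 3 0 0 0;1 -0.1 0.05 4 0 0 0;1 -0.1 0.05 4.2 0 0 0;1 -0.1 0.05 4.2 0 0 0")

```text
time_s: 5.55
eef_pos: [531.0, -342.0, 109.6]
ee_rot: [-0.001, 0.998, -0.058, -0.001]
force: [0.0, -0.5, -1.1]
grip_width: 0.994
grip_force: 0.0
```

step_arm(commands="0 0 0 0 0 0 0;0 0 0 0 0 0 0;0 0 0 0 0 0 0;0 0 0 0 0 0 0;0 0 0 0 0 0 0;0 0 0 0 0 0 0;0 0 0 0 0 0 0;0 0 0 0 0 0 0", newtons=60)

```text
time_s: 6.22
eef_pos: [531.5, -342.3, 111.3]
ee_rot: [0.0, 0.998, -0.058, 0.0]
force: [-0.3, 0.6, 4.0]
grip_width: 0.244
grip_force: 58.5
```

Run:
```python
from h import *
s=sense();print(s["joints"])
go((515,80,340),Rdown(-43))
```

```text
[-0.757  0.633  1.278  0.     1.23   0.929]
cmd [ -6.48 -41.76 -22.88] [ 0.    -0.001  0.635] rows 11.52440010280653
```

step_arm(commands="0 0 0 -1 0 0 0;0 0 0 -3 0 0 0;0 0 0 -5 0 0 0;0 0 0 -8 0 0 0;0 0 0 -11 0 0 0;0 0 0 -14 0 0 0;0 0 0 -16 0 0 0;0 0 0 -16 0 0 0")

```text
time_s: 6.88
eef_pos: [532.1, -343.1, 276.1]
ee_rot: [0.003, 0.998, -0.058, 0.003]
force: [-0.0, -0.5, -0.9]
grip_width: 0.242
grip_force: 58.8
```

step_arm(commands="0 -6.5 -41.8 -7 0 0 0.635;0 -6.5 -41.8 -7 0 0 0.635;0 -6.5 -41.8 -7 0 0 0.635;0 -6.5 -41.8 -7 0 0 0.635;0 -6.5 -41.8 -7 0 0 0.635;0 -6.5 -41.8 -7 0 0 0.635;0 -6.5 -41.8 -7 0 0 0.635;0 -6.5 -41.8 -7 0 0 0.635;0 -6.5 -41.8 -7 0 0 0.635;0 -6.5 -41.8 -7 0 0 0.635;0 -6.5 -41.8 -7 0 0 0.635;0 -6.5 -41.8 -7 0 0 0.635;0 -6.5 -41.8 -7 0 0 0.635;0 -6.5 -41.8 -7 0 0 0.635;0 -6.5 -41.8 -7 0 0 0.635")

```text
time_s: 8.13
eef_pos: [514.9, 79.2, 340.2]
ee_rot: [0.0, 0.93, -0.367, -0.001]
force: [-0.6, -0.2, -2.1]
grip_width: 0.242
grip_force: 59.2
```

Run:
```python
from h import *
s=sense();print(s["time_s"],s["joints"],s["eef_pos"],s["force"])
m=camera_model("wrist");im=capture("wrist");cv2.imwrite("pics/w5.png",im[:,:,::-1])
for l,z in(("v_foot",45),("v_mid",101.6),("vblock",0)): print(l,[(d["xy"],round(d["score"],2),onz(m,d["xy"],z)) for d in spot_point("wrist",l)])
hsv=cv2.cvtColor(im,cv2.COLOR_RGB2HSV)
for d in trace("wrist","vblock")[:1]:
    cn=max(cv2.findContours(d["mask"].astype(np.uint8),0,2)[0],key=cv2.contourArea)
    r=cv2.minAreaRect(cn);print(d["rect"],cv2.boxPoints(r),[onz(m,q,12)[:2] for q in cv2.boxPoints(r)])
```

```text
8.1333 [-0.072  0.251  1.251 -0.     1.641  2.25 ] [514.868  79.206 340.192] [-0.58  -0.23  -2.052]
v_foot [([319.3, 182.2], 0.56, array([523.576,  75.46 ,  45.   ]))]
v_mid [([319.6, 141.9], 0.91, array([562.025,  38.231, 101.6  ]))]
vblock [([318.9, 140.1], 0.88, array([562.015,  40.599,   0.   ]))]
[319.2, 135.1, 64.2, 123.1] [[287.418  73.492]
 [348.797  70.637]
 [354.521 193.697]
 [293.142 196.552]] [array([650.873,  12.772]), array([599.187, -47.459]), array([473.991,  53.664]), array([530.7  , 120.331])]
```

View pics/w5.png

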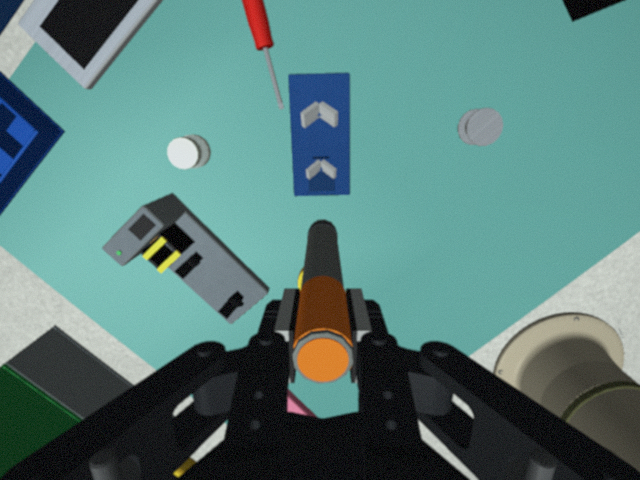

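The stick is held firmly, tail face at (322,358). The V-block is below at (320,134), with its foot cradle at (321,170) and upper cradle at (320,114). Next I fit its pose from the base outline.

Run:
```python
from h import *
from scipy.optimize import least_squares
im=cv2.imread("pics/w5.png");m=camera_model("wrist")
hsv=cv2.cvtColor(im,cv2.COLOR_BGR2HSV);mk=cv2.inRange(hsv,(105,100,30),(130,255,255));w=np.zeros_like(mk);w[60:205,275:365]=mk[60:205,275:365]
w=cv2.morphologyEx(w,cv2.MORPH_CLOSE,np.ones((9,9)))
cn=max(cv2.findContours(w,0,1)[0],key=cv2.contourArea);hull=cv2.convexHull(cn)
# outline of base prism: fit hull of projected 8 corners
def corners(v):
    a=v[2];x=np.array([np.cos(a),np.sin(a),0]);y=np.array([-x[1],x[0],0]);o=np.array([v[0],v[1],0])
    return np.array([o+x*i*80+y*j*40+[0,0,k] for i in(-1,1) for j in(-1,1) for k in(0,12)])
pts=cn[:,0].astype(float)
def res(v):
    h=cv2.convexHull(proj(m,corners(v)).astype(np.float32))
    return [cv2.pointPolygonTest(h,tuple(map(float,q)),True) for q in pts]
r=least_squares(res,[562,40,2.37],loss="soft_l1",x_scale=[1,1,.01],diff_step=1e-4);v=r.x
print(v[:2],np.degrees(v[2]),np.abs(r.fun).mean(),len(pts))
a=v[2];x=np.array([np.cos(a),np.sin(a),0])
print("foot",[*(v[:2]+56.6*x[:2]),45],proj(m,[[*(v[:2]+56.6*x[:2]),45],[*v[:2],101.6]]))
T,S=camera_model("top"),camera_model("scene")
for l in("contact","trough","charger"): print(l,[(d["xy"],round(d["score"],2),onz(m,d["xy"],0 if l=="charger" else 55)) for d in spot_point("wrist",l)[:2]])
s=sense();p,Rt=s["eef_pos"],rot(s["ee_rot"])
print("tail proj",proj(m,[p+Rt.apply([0,0,-59]),p+Rt.apply([0,0,101])]))
```

```text
[564.362  37.452] 138.2509507616876 1.3304987115096338 350
foot [np.float64(522.1347313459582), np.float64(75.13976760759783), 45] [[320.795 182.622]
 [319.341 139.589]]
contact [([156.0, 234.6], 0.6, array([624.729, 285.411,  55.   ]))]
trough [([224.2, 302.8], 0.77, array([492.055, 294.124,  55.   ]))]
charger [([227.9, 277.6], 0.61, array([508.165, 289.405,   0.   ]))]
tail proj [[319.533 358.579]
 [321.216 231.08 ]]
```

```bash
cat >> h.py <<'E'
C=np.array([563.5,37.7]);AZ=np.radians(138.0)
bx=np.array([np.cos(AZ),np.sin(AZ),0]);by=np.array([-bx[1],bx[0],0]);ez=np.array([0,0,1.])
u=(-bx+ez)/2**.5;nu=(bx+ez)/2**.5;F=np.array([*C,0])+56.6*bx+45*ez
Rv=Rzy(-u,by)
def vpose(ds,dn,dy=0.8,L=101): return F+u*(L+ds)+nu*dn-by*dy
E
python3 - <<'E'
from h import *
s=sense();p,Rt=s["eef_pos"],rot(s["ee_rot"]);m=camera_model("wrist")
print(Rt.inv().apply(m["eye"]-p))
print(vpose(6,80));go(vpose(6,80)+[0,0,120],Rv)
E
```

```text
[  78.37     0.853 -164.415]
[536.161  63.392 177.229]
cmd [ 2.7  -0.22  4.37] [-0.007 -0.785 -0.017] rows 6.286662236274025
```

step_arm(commands="0 2.7 -0.2 4.4 -0.007 -0.785 -0.017;0 2.7 -0.2 4.4 -0.007 -0.785 -0.017;0 2.7 -0.2 4.4 -0.007 -0.785 -0.017;0 2.7 -0.2 4.4 -0.007 -0.785 -0.017;0 2.7 -0.2 4.4 -0.007 -0.785 -0.017;0 2.7 -0.2 4.4 -0.007 -0.785 -0.017;0 2.7 -0.2 4.4 -0.007 -0.785 -0.017;0 2.7 -0.2 4.4 -0.007 -0.785 -0.017;0 2.7 -0.2 4.4 -0.007 -0.785 -0.017;0 2.7 -0.2 4.4 -0.007 -0.785 -0.017;0 2.7 -0.2 4.4 -0.007 -0.785 -0.017;0 2.7 -0.2 4.4 -0.007 -0.785 -0.017;0 2.7 -0.2 4.4 -0.007 -0.785 -0.017;0 2.7 -0.2 4.4 -0.007 -0.785 -0.017")

```text
time_s: 9.7
eef_pos: [535.9, 63.6, 297.3]
ee_rot: [-0.137, 0.863, -0.331, -0.357]
force: [1.0, 0.5, -1.3]
grip_width: 0.243
grip_force: 59.2
```

Run:
```python
from h import *
s=sense();p,Rt=s["eef_pos"],rot(s["ee_rot"]);m=camera_model("wrist")
print(s["time_s"],s["joints"],p,s["force"],Rt.inv().apply(m["eye"]-p))
print("rot err",np.degrees((Rt.inv()*Rv).as_rotvec()));go(vpose(6,80),Rv)
im=capture("wrist")
for l,z in(("v_foot",45),("v_mid",101.6),("vblock",0)): print(l,[(d["xy"],round(d["score"],2),onz(m,d["xy"],z)) for d in spot_point("wrist",l)][:2])
ends=[p+Rt.apply([0,0,-59]),p+Rt.apply([0,0,101])];axs=[F,F+80*u,F+160*u]
base=[np.array([*C,0])+bx*i*80+by*j*40+12*ez for i,j in((1,1),(1,-1),(-1,-1),(-1,1))]
outs=[]
for c,(x,y,w,h) in dict(wrist=(220,100,200,300),scene=(280,200,120,180)).items():
    mm=camera_model(c);k=400/w;I=capture(c) if c!="wrist" else im
    o=cv2.resize(I[y:y+h,x:x+w],(400,600),interpolation=cv2.INTER_CUBIC)[:,:,::-1].copy()
    f=lambda P:((proj(mm,P)-[x,y])*k).astype(int)
    cv2.polylines(o,[f(base)],True,(0,255,0),1);cv2.polylines(o,[f(axs)],False,(255,255,0),1);cv2.polylines(o,[f(ends)],False,(0,0,255),1)
    outs.append(o)
cv2.imwrite("pics/w6.png",np.hstack(outs))
```

```text
9.7 [-0.268  0.683  0.915  0.411  2.229  2.172] [535.854  63.634 297.288] [ 0.957  0.512 -1.275] [  76.574    0.857 -163.901]
rot err [ 0.027 -0.077  0.057]
cmd [8.51 0.   8.47] [ 0.    -0.001  0.001] rows 2.8791341371967967
v_foot [([323.2, 24.7], 0.84, array([521.466,  74.807,  45.   ]))]
v_mid []
vblock []
```

View pics/w6.png

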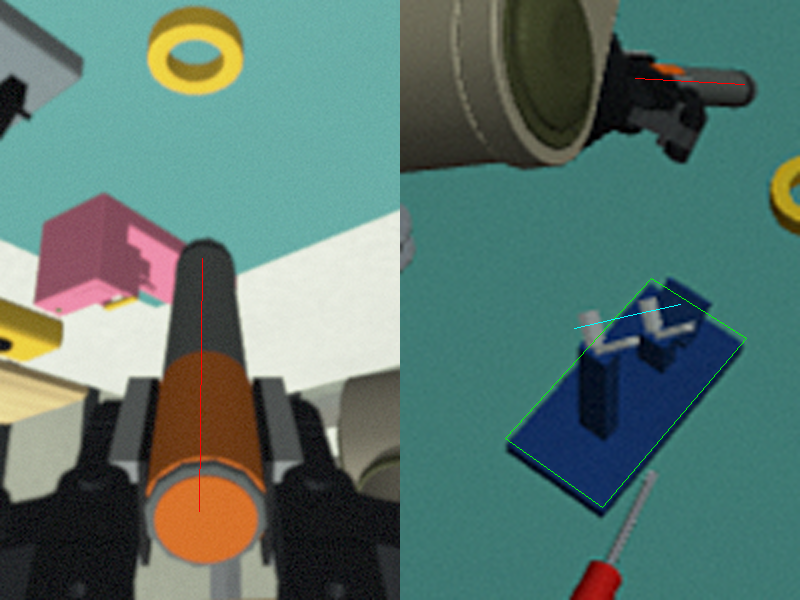

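The overlays match. The held stick (red) and the block base (green) fall on their pictures in both cameras, with the rod axis over the cradles to about 2 mm. Now the approach along the V's normal.

step_arm(commands="0 3 0 3 0 0 0;0 6 0 6 0 0 0;0 8.5 0 8.5 0 0 0;0 8.5 0 8.5 0 0 0;0 11 0 8.5 0 0 0;0 13 0 8.5 0 0 0;0 15 0 8.5 0 0 0;0 15.5 0 8.5 0 0 0;0 15.5 0 8.5 0 0 0;0 15.5 0 8.5 0 0 0")

```text
time_s: 10.78
eef_pos: [573.0, 30.6, 128.8]
ee_rot: [-0.137, 0.863, -0.331, -0.357]
force: [-0.1, 0.5, -0.7]
grip_width: 0.239
grip_force: 59.3
```

Run:
```python
from h import *
s=sense();p,Rt=s["eef_pos"],rot(s["ee_rot"]);m=camera_model("wrist")
q=p-F;print(s["time_s"],s["force"],"ds,dn,dy",q@u-101,q@nu,q@by,np.degrees((Rt.inv()*Rv).as_rotvec()))
im=capture("wrist");sc=capture("scene")
print([(d["xy"],round(d["score"],2),onz(m,d["xy"],45)) for d in spot_point("wrist","v_foot")][:2])
ends=[p+Rt.apply([0,0,-59]),p+Rt.apply([0,0,101])];axs=[F,F+80*u,F+160*u]
outs=[]
for c,I,(x,y,w,h) in(("wrist",im,(220,100,200,300)),("scene",sc,(300,230,100,150))):
    mm=camera_model(c);k=400/w
    o=cv2.resize(I[y:y+h,x:x+w],(400,600),interpolation=cv2.INTER_CUBIC)[:,:,::-1].copy()
    f=lambda P:((proj(mm,P)-[x,y])*k).astype(int)
    cv2.polylines(o,[f(axs)],False,(255,255,0),1)
    outs.append(o)
cv2.imwrite("pics/w7.png",np.hstack(outs))
```

```text
10.7833 [-0.12   0.547 -0.735] ds,dn,dy 6.620373861495366 10.833010086354719 -1.0542679486678423 [ 0.001 -0.085  0.075]
[([88.8, 257.3], 0.3, array([618.505, 312.529,  45.   ]))]
```

View pics/w7.png

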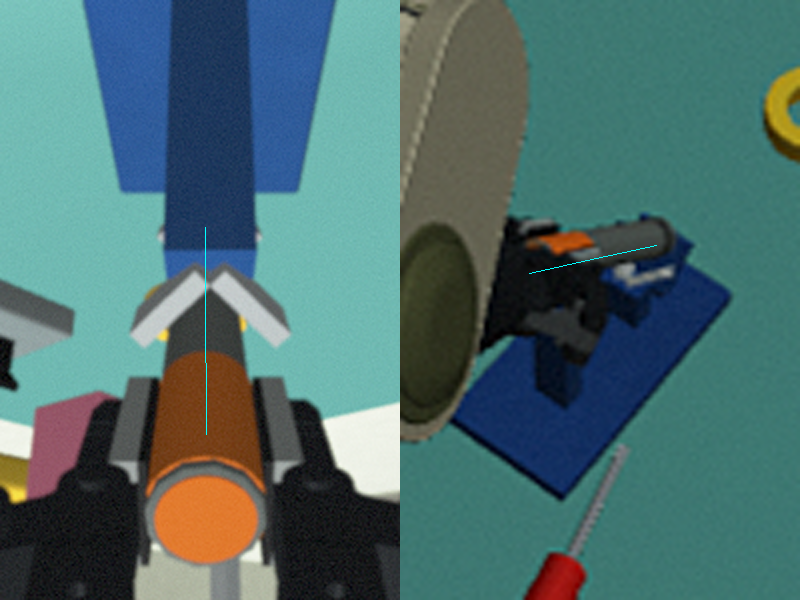

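In the wrist view the upper cradle is centred at about crop column 210 and the stick at 205, so the stick should shift about 1.2 mm along tool y. The nose points to the foot stop. Now I lower it.

step_arm(commands="0 0.3 0.12 0 0 0 0;0 0.6 0.12 0 0 0 0;0 0.8 0.12 0 0 0 0;0 0.8 0.12 0 0 0 0;0 0.8 0.12 0 0 0 0")

```text
time_s: 11.35
eef_pos: [576.2, 25.6, 121.4]
ee_rot: [-0.137, 0.863, -0.331, -0.357]
force: [0.1, 0.4, -1.2]
grip_width: 0.238
grip_force: 59.3
```

step_arm(commands="0 0.1 0 0 0 0 0;0 0.1 0 0 0 0 0;0 0.2 0 0 0 0 0;0 0.2 0 0 0 0 0")

```text
time_s: 11.68
eef_pos: [577.2, 24.9, 120.4]
ee_rot: [-0.137, 0.863, -0.331, -0.357]
force: [-0.7, 0.8, 0.4]
grip_width: 0.247
grip_force: 59.3
```

step_arm(commands="0 0.1 0 0 0 0 0;0 0.1 0 0 0 0 0;0 0.1 0 0 0 0 0")

```text
time_s: 11.93
eef_pos: [577.6, 24.7, 120.0]
ee_rot: [-0.137, 0.863, -0.33, -0.358]
force: [-2.9, 4.6, 4.6]
grip_width: 0.245
grip_force: 59.4
```

```bash
cat > st.py <<'E'
from h import *
s=sense();p,Rt=s["eef_pos"],rot(s["ee_rot"]);q=p-F
print(s["time_s"],"f u,nu,by",s["force"]@u,s["force"]@nu,s["force"]@by,"ds,dn,dy",q@u-101,q@nu,q@by,s["grip_width"])
E
python3 st.py
```

```text
11.9333 f u,nu,by -0.45548482265705514 6.975778569239656 -1.5064388102508663 ds,dn,dy 5.637788495501383 -0.5320870289276627 0.16908480227101563 0.2450139089031991
```

step_arm(commands="0 0 0 0.2 0 0 0;0 0 0 0.4 0 0 0;0 0 0 0.45 0 0 0;0 0 0 0.45 0 0 0")

```text
time_s: 12.27
eef_pos: [575.7, 26.5, 117.4]
ee_rot: [-0.137, 0.863, -0.33, -0.357]
force: [0.4, 2.4, 8.3]
grip_width: 0.244
grip_force: 60.0
```

```bash
python3 st.py
```

```text
12.2667 f u,nu,by 4.906412334855039 6.827864931581525 -2.0374462579563226 ds,dn,dy 1.8983201099155167 -0.5328239399957795 0.11641483609862036 0.24380020245844286
```

step_arm(commands="0 0 0 0.1 0 0 0;0 0 0 0.15 0 0 0;0 0 0 0.2 0 0 0;0 0 0 0.2 0 0 0")

```text
time_s: 12.6
eef_pos: [575.4, 26.9, 116.8]
ee_rot: [-0.138, 0.863, -0.331, -0.355]
force: [4.9, -0.6, 11.7]
grip_width: 0.238
grip_force: 60.6
```

```bash
python3 st.py
```

```text
12.6 f u,nu,by 11.120958780245834 5.386100899333174 -2.879367399117506 ds,dn,dy 1.1339397095821795 -0.6185738653573907 0.08979447481893743 0.23849028966918595
```

step_arm(commands="1 0 0 0.2 0 0 0;1 0 0 0.2 0 0 0;1 0 0 0.1 0 0 0;1 0 0 0.1 0 0 0;1 0 0 0.1 0 0 0;1 0 0 0.1 0 0 0;1 0 0 0.1 0 0 0;1 0 0 -1 0 0 0;1 0 0 -3 0 0 0;1 0 0 -6 0 0 0;1 0 0 -9 0 0 0;1 0 0 -11 0 0 0;1 0 0 -11 0 0 0")

```text
time_s: 13.68
eef_pos: [633.7, -26.7, 194.7]
ee_rot: [-0.137, 0.864, -0.331, -0.354]
force: [0.1, -0.5, 0.6]
grip_width: 1.0
grip_force: 0.0
```

Run:
```python
from h import *
s=sense();p,Rt=s["eef_pos"],rot(s["ee_rot"]);m=camera_model("wrist");print(s["time_s"],p,s["joints"])
w=capture("wrist");print("tail",[(d["xy"],d["score"]) for d in spot_point("wrist","stick_tail")],proj(m,[F+160*u]))
hsv=cv2.cvtColor(w,cv2.COLOR_RGB2HSV);n,_,st,ce=cv2.connectedComponentsWithStats(cv2.inRange(hsv,(5,150,60),(18,255,255)))
print([(st[i],ce[i]) for i in range(1,n) if st[i,4]>150])
outs=[]
for c,I,(x,y,ww,h) in(("wrist",w,(220,100,200,300)),("scene",capture("scene"),(300,230,100,150))):
    mm=camera_model(c);k=400/ww
    o=cv2.resize(I[y:y+h,x:x+ww],(400,600),interpolation=cv2.INTER_CUBIC)[:,:,::-1].copy()
    q=((proj(mm,[F,F+160*u])-[x,y])*k).astype(int);cv2.polylines(o,[q],False,(255,255,0),1);outs.append(o)
cv2.imwrite("pics/w8.png",np.hstack(outs))
```

```text
13.6833 [633.73  -26.674 194.653] [-0.346  1.07   0.458  0.373  2.318  2.112]
tail [([321.2, 254.8], 0.96)] [[320.083 251.613]]
[(array([305, 220,  33,  31, 450], dtype=int32), array([321.347, 231.936])), (array([308, 241,  27,  26, 545], dtype=int32), array([321.446, 253.523]))]
```

View pics/w8.png

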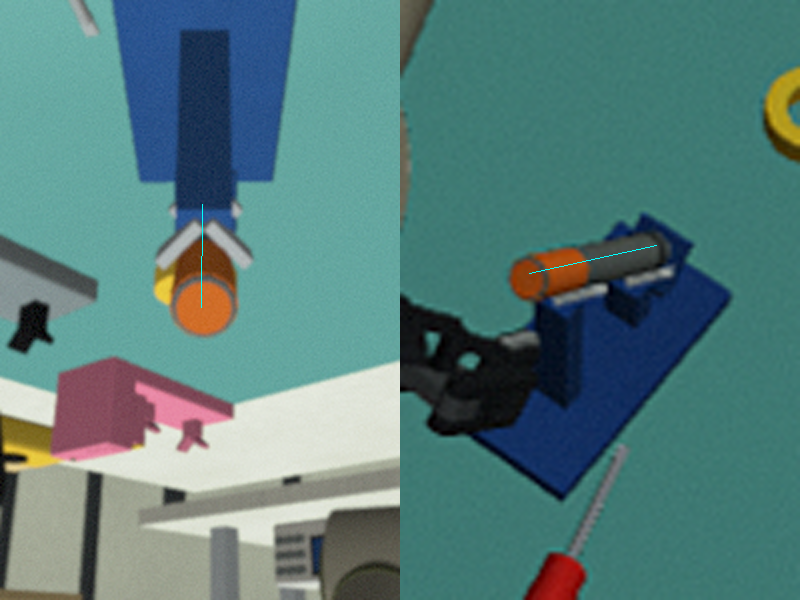

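The stick lies in both cradles with its nose at the stop; the drawn axis runs tail (530,272) to nose (657,245) on the picture. That makes 11 pictures viewed, one over the limit, so I go on with numbers only. Next is the side grasp.

```bash
cat >> h.py <<'E'
A=lambda s:F+u*(s+1)-0.5*nu+0.1*by
Rg=Rzy(-nu,by)
E
python3 - <<'E'
from h import *
s=sense();R0=rot(s["ee_rot"])
print(R0.inv().apply([0,0,1]));go(A(60)+nu*56,Rg);print(A(60)+nu*56)
E
```

```text
[-0.708  0.001 -0.706]
cmd [-5.69 -0.04 14.77] [0.001 1.572 0.001] rows 12.583237875889006
[524.261  72.896 127.378]
```

step_arm(commands="1 -3 0 -3 0 0 0;1 -6 0 -6 0 0.1 0;1 -9 0 -8 0 0.22 0;1 -10 0 -8 0 0.34 0;1 -11 0 -6 0 0.46 0;1 -12 0 -4 0 0.58 0;1 -12 0 -1 0 0.7 0;1 -12 0 2 0 0.82 0;1 -11 0 5 0 0.94 0;1 -10 0 8 0 1.06 0;1 -9 0 11 0 1.18 0;1 -8 0 13 0 1.3 0;1 -7 0 14.8 0 1.42 0;1 -5.7 0 14.8 0 1.54 0;1 -5.7 0 14.8 0 1.572 0;1 -5.7 0 14.8 0 1.572 0;1 -5.7 0 14.8 0 1.572 0")

```text
time_s: 15.25
eef_pos: [537.2, 33.9, 186.6]
ee_rot: [0.12, 0.886, -0.312, 0.321]
force: [0.1, 0.1, 0.7]
grip_width: 1.003
grip_force: 0.0
```

Run:
```python
from h import *
s=sense();p,Rt=s["eef_pos"],rot(s["ee_rot"]);m=camera_model("wrist")
print(s["time_s"],p,s["joints"],np.degrees((Rt.inv()*Rg).as_rotvec()));go(A(60)-44*nu,Rg)
w=capture("wrist");cv2.imwrite("pics/g.png",w[:,:,::-1])
hsv=cv2.cvtColor(w,cv2.COLOR_RGB2HSV);n,_,st,ce=cv2.connectedComponentsWithStats(cv2.inRange(hsv,(5,130,50),(18,255,255)))
print([(st[i],ce[i]) for i in range(1,n) if st[i,4]>300])
print("tail",[(d["xy"],d["score"]) for d in spot_point("wrist","stick_tail")],"nose",[(d["xy"],d["score"]) for d in spot_point("wrist","stick_nose")],"pred",proj(m,[A(160),A(0),A(137)+11*nu,A(115)+11*nu]))
```

```text
15.25 [537.15   33.867 186.565] [ 0.076  0.202  1.898 -0.809  0.669  2.879] [-1.499  4.956  2.687]
cmd [-5.58 -2.01 12.25] [-0.026  0.086  0.047] rows 3.2630678609262156
[(array([ 281,  191,   32,   67, 1969], dtype=int32), array([296.063, 224.498]))]
tail [([295.3, 186.5], 0.95)] nose [([294.0, 373.2], 0.79)] pred [[296.214 189.205]
 [293.25  372.621]
 [294.029 226.969]
 [293.589 256.65 ]]
```

Joint 6 reached its limit, so I'll use the equivalent grasp half a turn about the tool axis.

step_arm(commands="1 0 0 -3 0 0 -0.12;1 0 0 -6 0 0 -0.24;1 0 0 -6 0 0 -0.36;1 0 0 -6 0 0 -0.48;1 0 0 -6 0 0 -0.6;1 0 0 -6 0 0 -0.72;1 0 0 -6 0 0 -0.84;1 0 0 -6 0 0 -0.96;1 0 0 -6 0 0 -1.08;1 0 0 -6 0 0 -1.2;1 0 0 -6 0 0 -1.32;1 0 0 -6 0 0 -1.44;1 0 0 -6 0 0 -1.56;1 0 0 -6 0 0 -1.68;1 0 0 -6 0 0 -1.8;1 0 0 -6 0 0 -1.92;1 0 0 -6 0 0 -2.04;1 0 0 -6 0 0 -2.16;1 0 0 -6 0 0 -2.28;1 0 0 -6 0 0 -2.4")

```text
time_s: 17.07
eef_pos: [509.0, 58.6, 232.2]
ee_rot: [0.342, 0.611, 0.714, 0.004]
force: [1.0, -0.1, 0.3]
grip_width: 1.002
grip_force: 0.0
```

```bash
cat >> h.py <<'E'
Rg=Rzy(-nu,-by)
E
python3 - <<'E'
from h import *
s=sense();print(s["time_s"],s["eef_pos"],s["joints"]);go(A(60)+nu*56,Rg)
E
```

```text
17.0667 [508.977  58.6   232.235] [ 0.144  0.105  1.878 -0.734  0.796  0.419]
cmd [ 6.29 -2.74  8.2 ] [-0.008 -0.093 -0.691] rows 5.580519204102859
```

step_arm(commands="1 0 0 0 0 0 -0.12;1 0 0 0 0 0 -0.24;1 0 0 0 0 0 -0.36;1 0 0 0 0 0 -0.48;1 0 0 0 0 0 -0.6;1 0 0 0 0 0 -0.69;1 0 0 0 0 0 -0.69")

```text
time_s: 17.65
eef_pos: [509.0, 58.5, 232.4]
ee_rot: [0.323, 0.335, 0.878, -0.112]
force: [0.4, 0.3, 0.1]
grip_width: 1.001
grip_force: 0.0
```

Run:
```python
from h import *
s=sense();Rt=rot(s["ee_rot"]);q=s["eef_pos"]-A(0);print(s["time_s"],s["eef_pos"],s["joints"],"s,n,y",q@u,q@nu,q@by);go(A(60)+nu*56,Rg)
```

```text
17.65 [509.048  58.541 232.378] [ 0.144  0.105  1.878 -0.734  0.796 -0.268] s,n,y 133.0439589655996 131.44802623863671 20.84784496012236
cmd [6.62 1.87 8.2 ] [ 0.023 -0.088 -0.004] rows 2.5674548165624893
```

step_arm(commands="1 2.5 0.7 2 0.023 -0.088 -0.004;1 5 1.4 4 0.023 -0.088 -0.004;1 6.6 1.9 6 0.023 -0.088 -0.004;1 6.6 1.9 8.2 0.023 -0.088 -0.004;1 6.6 1.9 8.2 0.023 -0.088 -0.004;1 6.6 1.9 8.2 0.023 -0.088 -0.004")

```text
time_s: 18.15
eef_pos: [525.0, 72.7, 127.9]
ee_rot: [0.358, 0.334, 0.861, -0.137]
force: [0.7, -0.4, 0.7]
grip_width: 0.998
grip_force: 0.0
```

Run:
```python
from h import *
s=sense();Rt=rot(s["ee_rot"]);q=s["eef_pos"]-A(0);m=camera_model("wrist");print(s["time_s"],s["joints"],"s,n,y",q@u,q@nu,q@by,np.degrees((Rt.inv()*Rg).as_rotvec()));go(A(60)-nu*44,Rg)
w=capture("wrist")
hsv=cv2.cvtColor(w,cv2.COLOR_RGB2HSV);n,_,st,ce=cv2.connectedComponentsWithStats(cv2.inRange(hsv,(5,130,50),(18,255,255)))
print([(st[i],ce[i]) for i in range(1,n) if st[i,4]>300])
for l in("stick_tail","stick_mid","stick_nose","v_foot"):print(l,[(d["xy"],d["score"]) for d in spot_point("wrist",l)][:2])
print("pred",proj(m,[A(160),A(80),A(0),A(137)+11*nu,s["eef_pos"]-Rt.apply([0,0,56])]))
```

```text
18.15 [ 0.217  0.336  1.963 -1.154  0.681  0.268] s,n,y 60.89628173392119 55.85274838690574 -0.3360206510761916 [-0.067  0.013 -0.327]
cmd [ 0.09 -0.02  9.99] [-0.001  0.    -0.006] rows 2.3946603403214555
[(array([ 308,  323,   31,   60, 1333], dtype=int32), array([322.173, 352.89 ])), (array([   0,  326,   37,  118, 2008], dtype=int32), array([ 10.399, 381.152])), (array([  98,  437,   61,   43, 1693], dtype=int32), array([128.47 , 462.408]))]
stick_tail [([321.1, 374.2], 0.62)]
stick_mid [([322.8, 279.0], 0.85), ([383.4, 223.4], 0.59)]
stick_nose [([321.5, 156.2], 0.82), ([263.1, 277.0], 0.7)]
v_foot [([318.7, 156.2], 0.86), ([321.1, 280.6], 0.28)]
pred [[323.891 371.284]
 [323.334 273.642]
 [322.642 153.158]
 [323.788 354.525]
 [324.728 348.927]]
```

step_arm(commands="1 0 0 2 0 0 0;1 0 0 4 0 0 0;1 0 0 5 0 0 0;1 0 0 5 0 0 0")

```text
time_s: 18.73
eef_pos: [554.1, 50.6, 97.9]
ee_rot: [0.354, 0.334, 0.863, -0.137]
force: [-0.8, 0.6, -0.0]
grip_width: 1.0
grip_force: 0.0
```

```bash
cat > st2.py <<'E'
from h import *
s=sense();Rt=rot(s["ee_rot"]);q=s["eef_pos"]-A(0);print(s["time_s"],s["joints"],"s,n,y",q@u,q@nu,q@by,"rot",np.degrees((Rt.inv()*Rg).as_rotvec()),s["force"],s["grip_width"])
E
python3 st2.py
```

```text
18.7333 [ 0.152  0.422  1.932 -1.231  0.618  0.314] s,n,y 65.39171200803776 8.985542125206514 -3.3922523549175807 rot [-0.246 -0.387 -0.285] [-0.809  0.603 -0.026] 1.0000042548464874
```

Joint 4 is at its limit with the tool square to the rod. The pads are flat, so I can grasp with the tool only 27° from vertical and level the rod with a tool tilt at the charger.

```bash
cat >> h.py <<'E'
TL=np.radians(27);zt=-ez*np.cos(TL)-bx*np.sin(TL);Rg=Rzy(zt,-by)
E
python3 - <<'E'
from h import *
go(A(60)-zt*20,Rg)
E
```

```text
cmd [-0.07 -0.34 -1.  ] [-0.003  0.307 -0.006] rows 2.46050801614624
```

step_arm(commands="1 0 -0.1 -1 0 0.1 0;1 0 -0.1 -1 0 0.2 0;1 0 -0.1 -1 0 0.307 0;1 0 -0.1 -1 0 0.307 0;1 0 -0.1 -1 0 0.307 0")

```text
time_s: 19.15
eef_pos: [549.3, 55.3, 107.8]
ee_rot: [0.219, 0.351, 0.907, -0.082]
force: [0.4, -1.4, 0.9]
grip_width: 1.0
grip_force: 0.0
```

```bash
python3 st2.py
python3 - <<'E'
from h import *
go(A(60)-zt*20,Rg);go(A(60)+zt*44,Rg)
E
```

```text
19.15 [ 0.048  0.367  1.809 -0.526  0.686 -0.419] s,n,y 67.68225092035337 20.66189316751818 -3.700640177409113 rot [ 0.141  0.024 -0.4  ] [ 0.419 -1.433  0.937] 0.9997912747908598
cmd [ 0.09 -0.37  0.2 ] [ 0.002  0.    -0.007] rows 0.10354208829891952
cmd [ 0.09 -0.39  6.6 ] [ 0.002  0.    -0.007] rows 1.5859621312491758
```

step_arm(commands="1 0.1 -0.38 0 0 0 -0.006;1 0.1 -0.38 0.5 0 0 -0.006;1 0.1 -0.38 1.5 0 0 -0.006;1 0.1 -0.38 3 0 0 -0.006;1 0.1 -0.38 4.5 0 0 -0.006;1 0.1 -0.38 6 0 0 -0.006;1 0.1 -0.38 6.6 0 0 -0.006;1 0.1 -0.38 6.6 0 0 -0.006;1 0.1 -0.38 6.6 0 0 -0.006")

```text
time_s: 19.9
eef_pos: [566.1, 33.2, 45.4]
ee_rot: [0.217, 0.348, 0.908, -0.085]
force: [0.5, 0.0, -1.1]
grip_width: 1.0
grip_force: 0.0
```

```bash
python3 st2.py
python3 - <<'E'
from h import *
go(A(60)+zt*44,Rg)
capture("wrist");m=camera_model("wrist")
for l in("stick_tail","stick_mid","stick_nose","v_foot"):print(l,[(d["xy"],d["score"]) for d in spot_point("wrist",l)][:2])
print("pred",proj(m,[A(160),A(80),A(0)]))
E
```

```text
19.9 [ 0.002  0.493  1.821 -0.619  0.555 -0.349] s,n,y 42.801316376006014 -42.79812017149993 1.5248741701967319 rot [-0.143 -0.01   0.083] [ 0.54   0.004 -1.076] 1.000263714726884
cmd [-0.31  0.15 -0.2 ] [-0.002 -0.     0.001] rows 0.09653518692065444
stick_tail []
stick_mid [([323.8, 396.9], 0.63)]
stick_nose [([327.8, 192.5], 0.97)]
v_foot [([325.7, 195.0], 0.76)]
pred [[327.103 584.623]
 [327.467 389.776]
 [327.736 186.734]]
```

step_arm(commands="1 -0.3 0.15 -0.1 0 0 0;1 -0.3 0.15 -0.1 0 0 0;0 -0.3 0.15 -0.1 0 0 0;0 -0.3 0.15 -0.1 0 0 0;0 -0.3 0.15 -0.1 0 0 0;0 -0.3 0.15 -0.1 0 0 0;0 -0.3 0.15 -0.1 0 0 0;0 -0.3 0.15 -0.1 0 0 0;0 -0.3 0.15 -0.1 0 0 0;0 -0.3 0.15 -0.1 0 0 0", newtons=60)

```text
time_s: 20.98
eef_pos: [569.1, 32.6, 48.1]
ee_rot: [0.218, 0.348, 0.908, -0.085]
force: [-2.2, 0.5, 1.7]
grip_width: 0.237
grip_force: 58.5
```

```bash
python3 st2.py
```

```text
20.9833 [ 0.     0.493  1.812 -0.61   0.562 -0.36 ] s,n,y 46.52487277257989 -42.70883035029818 -0.05978458516332097 rot [-0.11   0.008  0.046] [-2.233  0.536  1.736] 0.23676318157303444
```

Run:
```python
from h import *
s=sense();Rt=rot(s["ee_rot"]);p=s["eef_pos"]
n=Rt.inv().apply(A(0)-p);d=Rt.inv().apply(u);print("nose_t",n,"u_t",d,"nu_t",Rt.inv().apply(nu),"up_t",Rt.inv().apply(ez))
```

```text
nose_t [ 57.442  -0.064 -26.25 ] u_t [-0.951 -0.001 -0.309] nu_t [ 0.309 -0.002 -0.951] up_t [-0.454 -0.002 -0.891]
```

step_arm(commands="0 0 0 -0.5 0 0 0;0 0.3 0 -1.5 0 0 0;0 1 0 -3.5 0 0 0;0 1.8 0 -5.7 0 0 0;0 2.4 0 -7.7 0 0 0;0 1.1 0 -10.5 0 0 0;0 -0.8 0 -14 0 0 0;0 -2.6 0 -17.6 0 0 0;0 -4.4 0 -21 0 0 0;0 -6 0 -24 0 0 0;0 -6 0 -24 0 0 0;0 -6 0 -24 0 0 0")

```text
time_s: 21.98
eef_pos: [528.0, 70.6, 290.9]
ee_rot: [0.219, 0.348, 0.908, -0.084]
force: [0.1, 0.2, -2.7]
grip_width: 0.243
grip_force: 58.7
```

```bash
cat >> h.py <<'E'
NT=np.array([57.4,0,-26.2]);UT=np.array([-.951,0,-.309])
def cpose(N,az):
    """tool pose for level stick, nose at N, nose heading az (deg)"""
    a=np.radians(az);h=np.array([np.cos(a),np.sin(a),0])
    M=np.c_[-UT,np.cross([0,1.,0],-UT),[0,1.,0]]   # stick axes in tool: nose dir, third, y
    yw=np.array([h[1],-h[0],0])                    # tool y in world when tool about down, x along h
    W=np.c_[h,np.cross(yw,h),yw]
    Rt=R.from_matrix(W@M.T);return np.array(N)-Rt.apply(NT),Rt
E
python3 - <<'E'
from h import *
s=sense();print(s["time_s"],s["eef_pos"],s["joints"],s["grip_width"])
P,Rt=cpose((560,270,280),-2);print(P,Rt.as_matrix());go(P,Rt)
E
```

```text
21.9833 [528.018  70.59  290.865] [ 0.086  0.137  1.591 -0.381  1.107 -0.633] 0.2428640485425091
[513.534 271.623 237.345] [[ 0.95  -0.035  0.309]
 [-0.033 -0.999 -0.011]
 [ 0.309 -0.    -0.951]]
cmd [15.37 13.97 -1.85] [0.197 0.345 2.467] rows 19.9952863153213
```

step_arm(commands="0 4 3 -1.8 0.01 0.02 0.12;0 8 6 -1.8 0.197 0.345 2.467;0 12 8 -1.8 0.197 0.345 2.467;0 15 9.5 -1.8 0.197 0.345 2.467;0 15 9.5 -1.8 0.197 0.345 2.467;0 15 9.5 -1.8 0.197 0.345 2.467;0 15 9.5 -1.8 0.197 0.345 2.467;0 15 9.5 -1.8 0.197 0.345 2.467;0 15 9.5 -1.8 0.197 0.345 2.467;0 15 9.5 -1.8 0.197 0.345 2.467;0 15 9.5 -1.8 0.197 0.345 2.467;0 15 9.5 -1.8 0.197 0.345 2.467;0 15 9.5 -1.8 0.197 0.345 2.467;0 15 9.5 -1.8 0.197 0.345 2.467;0 15 9.5 -1.8 0.197 0.345 2.467;0 15 9.5 -1.8 0.197 0.345 2.467;0 15 9.5 -1.8 0.197 0.345 2.467;0 15 9.5 -1.8 0.197 0.345 2.467;0 15 9.5 -1.8 0.197 0.345 2.467;0 15 9.5 -1.8 0.197 0.345 2.467")

```text
time_s: 23.65
eef_pos: [485.2, 235.4, 235.0]
ee_rot: [0.008, 0.989, 0.0, 0.151]
force: [-0.1, 0.1, -1.7]
grip_width: 0.236
grip_force: 58.9
```

step_arm(commands="0 0 0 0 0 0 0;0 0 0 0 0 0 0;0 0 0 0 0 0 0")

```text
time_s: 23.9
eef_pos: [485.9, 235.5, 236.1]
ee_rot: [0.008, 0.988, 0.005, 0.151]
force: [-1.1, -0.1, -1.9]
grip_width: 0.239
grip_force: 58.9
```

```bash
cat > ch.py <<'E'
from h import *
s=sense();print(s["time_s"],s["eef_pos"],s["joints"],s["grip_width"],s["force"])
p,Rt=s["eef_pos"],rot(s["ee_rot"]);print("nose",p+Rt.apply(NT),"dir",-Rt.apply(UT))
m=camera_model("wrist");w=capture("wrist");cv2.imwrite("pics/c1.png",w[:,:,::-1])
for l in("contact","trough","charger","stick_tail","stick_nose"): print(l,[(d["xy"],round(d["score"],2),onz(m,d["xy"],0 if l=="charger" else 55)) for d in spot_point("wrist",l)[:2]])
print("pred tail,nose",proj(m,[p+Rt.apply(NT+160*UT),p+Rt.apply(NT)]))
hsv=cv2.cvtColor(w,cv2.COLOR_RGB2HSV);n,lab,st,ce=cv2.connectedComponentsWithStats(cv2.inRange(hsv,(22,120,80),(35,255,255)))
for i in range(1,n):
    if st[i,4]>60:
        cn=cv2.findContours((lab==i).astype(np.uint8),0,1)[0][0];b=cv2.minAreaRect(cn);print("yel",st[i],b[0],b[1],onz(m,b[0],75),[onz(m,q,75)[:2] for q in cv2.boxPoints(b)])
E
python3 ch.py
```

```text
23.9 [485.899 235.548 236.064] [ 0.285  0.181  1.636 -0.115  1.04   1.89 ] 0.2390477512150535 [-1.132 -0.101 -1.931]
nose [532.861 236.677 278.189] dir [ 1.     0.007 -0.011]
contact [([266.3, 125.1], 0.74, array([626.354, 290.587,  55.   ]))]
trough [([265.9, 251.8], 0.91, array([495.441, 289.949,  55.   ])), ([320.7, 182.0], 0.52, array([568.029, 233.916,  55.   ]))]
charger [([268.8, 237.9], 0.94, array([509.529, 294.49 ,   0.   ]))]
stick_tail [([616.5, 302.8], 0.38, array([442.827, -85.362,  55.   ]))]
stick_nose [([323.4, 185.3], 0.91, array([564.644, 231.098,  55.   ]))]
pred tail,nose [[320.386 579.467]
 [320.37  182.963]]
yel [244 127  43  12 445] (265.0083923339844, 132.18942260742188) (42.227821350097656, 10.644761085510254) [613.051 288.879  75.   ] [array([608.205, 309.541]), array([618.624, 309.368]), array([617.927, 268.202]), array([607.498, 268.39 ])]
yel [244 152  42  13 385] (264.5331726074219, 158.3701629638672) (41.36380386352539, 10.774560928344727) [587.444 289.105  75.   ] [array([583.068, 309.456]), array([593.579, 309.003]), array([591.841, 268.744]), array([581.321, 269.207])]
yel [378 304  12  29 131] (385.050048828125, 317.1499938964844) (29.409183502197266, 5.692100524902344) [432.798 169.806  75.   ] [array([445.668, 177.21 ]), array([447.457, 171.894]), array([419.885, 162.376]), array([418.102, 167.707])]
```

```bash
cat > fit.py <<'E'
from h import *
from scipy.optimize import minimize
m=camera_model("wrist");d=trace("wrist","charger")
print([(np.round(q["rect"]),q["score"]) for q in d]);M=d[0]["mask"].astype(np.uint8)
im=cv2.imread("pics/c1.png");k=4
V=np.ones((480,640),np.uint8);V[150:,285:]=0
def mask(v):
    a=v[2]/57.3;x=np.array([np.cos(a),np.sin(a),0]);y=np.array([-x[1],x[0],0]);o=np.array([v[0],v[1],0]);I=np.zeros((480,640),np.uint8)
    for x0,x1,h,w in((-55,145,20,42.5),(115,150,90,42.5),(76,115,75,20)):
        P=[o+x*i+y*j+ez*q for i in(x0,x1) for j in(-w,w) for q in(0,h)]
        cv2.fillConvexPoly(I,cv2.convexHull((proj(m,P)*16).astype(np.int32)),1,cv2.LINE_8,4)
    return I
def cost(v):
    I=mask(v);return -((I&M&V).sum()/((I|M)&V).sum())
best=min((minimize(cost,[509+a,290,b],method="Nelder-Mead",options=dict(initial_simplex=np.array([[509+a,290,b],[514+a,290,b],[509+a,295,b],[509+a,290,b+2]]))) for a in(-3,2) for b in(-1,1)),key=lambda r:r.fun)
print(best.x,best.fun)
# straight edges of the base plate in the picture
g=cv2.Canny(cv2.GaussianBlur(im,(3,3),0),40,120);ls=cv2.HoughLinesP(g,1,np.pi/360,25,minLineLength=40,maxLineGap=5)
for l in ls[:,0]:
    a,b=onz(m,l[:2],20),onz(m,l[2:],20);t=np.degrees(np.arctan2((b-a)[1],(b-a)[0]))
    if 420<a[0]<700 and 235<a[1]<345 and 235<b[1]<345: print(l,a[:2],b[:2],round((t+90)%180-90,1))
E
python3 fit.py
```

```text
[(array([165., 430.,  84., 100.]), 0.91), (array([267., 184.,  94., 214.]), 0.68)]
[506. 290.  -1.] -0.0
[294 199 295 264] [554.825 263.799] [481.035 262.313] 1.2
[230 285 235 134] [456.846 335.97 ] [628.291 331.164] -1.6
[246 117 297 118] [647.759 318.841] [647.065 260.919] 89.3
[298 286 298 234] [456.021 258.801] [515.124 259.065] 0.3
```

```bash
sed -i 's/M=d\[0\]/M=max(d,key=lambda q:-abs(q["rect"][0]-267))/' fit.py; sed -i 's/)\["mask"\]/)["mask"]/' fit.py; python3 fit.py
```

```text
[(array([165., 430.,  84., 100.]), 0.91), (array([267., 184.,  94., 214.]), 0.68)]
[508.171 291.304  -1.651] -0.9895676973881717
[294 199 295 264] [554.86  263.796] [481.062 262.323] 1.1
[230 285 235 134] [456.884 335.993] [628.35  331.158] -1.6
[246 117 297 118] [647.82  318.829] [647.112 260.899] 89.3
[298 286 298 234] [456.045 258.815] [515.153 259.068] 0.2
```

```bash
cat >> h.py <<'E'
CO=np.array([508.2,292.0,0]);CAZ=-1.6;ca=np.radians(CAZ);cx=np.array([np.cos(ca),np.sin(ca),0])
E
python3 - <<'E'
from h import *
N=CO+69*cx+ez*105
P,Rt=cpose(N,CAZ);print(P);go(P,Rt)
s=sense();R0=rot(s["ee_rot"]);print("down in target tool",Rt.inv().apply([0,0,-1]))
E
```

```text
[530.697 291.372  62.345]
cmd [-0.95 -5.85 17.88] [0.006 0.009 0.036] rows 4.5184481727984895
down in target tool [-0.309  0.     0.951]
```

step_arm(commands="0 -0.3 -2 4 0.006 0.009 0.036;0 -0.5 -4 8 0.006 0.009 0.036;0 -0.7 -5.8 12 0.006 0.009 0.036;0 -0.9 -5.8 15 0.006 0.009 0.036;0 -0.95 -5.85 17.9 0.006 0.009 0.036;0 -0.95 -5.85 17.9 0.006 0.009 0.036;0 -0.95 -5.85 17.9 0.006 0.009 0.036;0 -0.95 -5.85 17.9 0.006 0.009 0.036")

```text
time_s: 24.97
eef_pos: [531.5, 291.6, 64.4]
ee_rot: [0.002, 0.987, -0.014, 0.158]
force: [-0.6, 0.4, -0.6]
grip_width: 0.242
grip_force: 59.0
```

```bash
cat > st3.py <<'E'
from h import *
s=sense();p,Rt=s["eef_pos"],rot(s["ee_rot"]);n=p+Rt.apply(NT);d=-Rt.apply(UT);q=n-CO
print(s["time_s"],s["joints"],"grip",s["grip_width"],"force",s["force"],"nose x',y',z",q@cx,q@np.array([-cx[1],cx[0],0]),q[2],"dir az,el",np.degrees(np.arctan2(d[1],d[0])),np.degrees(np.arcsin(d[2])))
P,Rn=cpose(CO+69*cx+ez*57,CAZ);go(P,Rn)
E
python3 st3.py
python3 - <<'E'
from h import *
m=camera_model("wrist");w=capture("wrist")
for l in("contact","trough","stick_nose","stick_mid"): print(l,[(d["xy"],round(d["score"],2)) for d in spot_point("wrist",l)[:2]])
print(proj(m,[CO+115*cx+55*ez,CO-10*cx+55*ez,CO+69*cx+105*ez]))
hsv=cv2.cvtColor(w,cv2.COLOR_RGB2HSV);n,lab,st,ce=cv2.connectedComponentsWithStats(cv2.inRange(hsv,(22,120,80),(35,255,255)))
print([(st[i],ce[i]) for i in range(1,n) if st[i,4]>60])
# stick's side edges just behind the nose: dark stripe columns on rows near nose
E
```

```text
24.9667 [ 0.363  0.515  1.66  -0.188  0.681  2.092] grip 0.24238241209539746 force [-0.602  0.374 -0.6  ] nose x',y',z 69.66500400364596 0.23463187775900374 107.2137995917675 dir az,el -1.6153146242836556 0.146331556748597
cmd [-1.63  0.03  4.74] [-0.001 -0.003 -0.001] rows 1.2014878770292945
contact [([321.7, 115.4], 0.67)]
trough []
stick_nose [([320.2, 188.1], 0.62)]
stick_mid [([324.9, 388.9], 0.74)]
[[321.511 116.431]
 [321.553 345.349]
 [321.025 185.676]]
[(array([ 281,  113,   85,   21, 1651], dtype=int32), array([322.824, 123.047])), (array([ 282,  165,   83,   20, 1412], dtype=int32), array([323.098, 174.093])), (array([459, 404,  15,  14,  81], dtype=int32), array([466.704, 409.716])), (array([436, 439,  32,  38, 372], dtype=int32), array([450.046, 457.306]))]
```

step_arm(commands="0 -0.5 0 1.5 0 0 0;0 -1 0 3 0 0 0;0 -1.4 0 4 0 0 0;0 -1.55 0 4.5 0 0 0;0 -1.55 0 4.5 0 0 0;0 -1.55 0 4.5 0 0 0")

```text
time_s: 25.72
eef_pos: [530.2, 291.5, 15.2]
ee_rot: [0.002, 0.988, -0.014, 0.157]
force: [-0.1, 0.6, -1.4]
grip_width: 0.241
grip_force: 59.0
```

```bash
python3 st3.py
```

```text
25.7167 [ 0.364  0.592  1.69  -0.218  0.578  2.128] grip 0.2407378616131788 force [-0.066  0.608 -1.388] nose x',y',z 68.49089334996451 0.07275545636408665 57.87759536451508 dir az,el -1.6166476132952596 0.030898085769794928
cmd [0.02 0.01 0.1 ] [-0.    -0.001 -0.   ] rows 0.02365035929951964
```

step_arm(commands="0 -0.03 0 0.1 0 0 0;0 -0.06 0 0.19 0 0 0;0 -0.06 0 0.19 0 0 0;0 -0.09 0 0.28 0 0 0;0 -0.09 0 0.28 0 0 0")

```text
time_s: 26.13
eef_pos: [530.2, 291.4, 12.5]
ee_rot: [0.002, 0.988, -0.014, 0.157]
force: [-2.9, -1.6, 3.8]
grip_width: 0.241
grip_force: 59.8
```

```bash
python3 st3.py
```

```text
26.1333 [ 0.364  0.597  1.692 -0.22   0.572  2.131] grip 0.24129042358181405 force [-2.944 -1.64   3.81 ] nose x',y',z 68.49603710419849 0.04773023017765743 55.23923136717795 dir az,el -1.6096397911665667 0.057525375731736446
cmd [ 0.1   0.01 -0.16] [-0.    -0.001 -0.   ] rows 0.04475841921991897
```

step_arm(commands="0 -0.02 0 0.06 0 0 0;0 -0.02 0 0.06 0 0 0;0 -0.02 0 0.06 0 0 0")

```text
time_s: 26.38
eef_pos: [530.3, 291.5, 12.5]
ee_rot: [0.002, 0.987, -0.014, 0.157]
force: [-5.5, -3.2, 10.5]
grip_width: 0.24
grip_force: 60.5
```

```bash
python3 st3.py
```

```text
26.3833 [ 0.364  0.597  1.692 -0.221  0.571  2.131] grip 0.23960436887752862 force [-5.503 -3.227 10.492] nose x',y',z 68.56421131245547 0.05824090526803882 55.21083756017993 dir az,el -1.6115016298386042 0.08463220260584825
cmd [ 0.09  0.01 -0.17] [-0.    -0.001 -0.   ] rows 0.04547767120751976
```

step_arm(commands="1 -0.01 0 0.03 0 0 0;1 0 0 0 0 0 0;1 0 0 0 0 0 0;1 0 0 0 0 0 0;1 0 0 0 0 0 0;1 0 0 0 0 0 0;1 0 0 0 0 0 0;1 0 0 -1 0 0 0;1 0 0 -3 0 0 0;1 0 0 -6 0 0 0;1 0 0 -9 0 0 0;1 0 0 -12 0 0 0;1 0 0 -15 0 0 0;1 0 0 -15 0 0 0;1 0 0 -15 0 0 0")

```text
time_s: 27.63
eef_pos: [483.7, 293.1, 155.9]
ee_rot: [0.001, 0.987, -0.014, 0.158]
force: [-0.2, 0.0, 0.1]
grip_width: 0.996
grip_force: 0.0
```

```bash
cat > lk.py <<'E'
from h import *
s=sense();print(s["time_s"],s["eef_pos"],s["joints"])
O0=CO-[0,.8,0]
for c in("wrist","scene"):
    m=camera_model(c);w=capture(c);cv2.imwrite(f"pics/l_{c}.png",w[:,:,::-1])
    for l in("stick_nose","stick_mid","stick_tail"): print(c,l,[(d["xy"],round(d["score"],2),(onz(m,d["xy"],55)-O0)[:2]) for d in spot_point(c,l)[:2]])
    hsv=cv2.cvtColor(w,cv2.COLOR_RGB2HSV);n,lab,st,ce=cv2.connectedComponentsWithStats(cv2.inRange(hsv,(5,140,60),(18,255,255)))
    for i in range(1,n):
        if st[i,4]>(100 if c=="scene" else 300):
            b=cv2.minAreaRect(np.argwhere(lab==i)[:,::-1].astype(np.float32));P=[onz(m,q,60)-O0 for q in cv2.boxPoints(b)]
            print("or",c,st[i],np.array([[x@cx,x@np.array([-cx[1],cx[0],0])] for x in P]).round(1).tolist())
E
python3 lk.py
```

```text
27.6333 [483.728 293.081 155.914] [ 0.401  0.317  1.685 -0.171  0.856  2.093]
wrist stick_nose [([322.0, 156.3], 0.84, array([67.659, -0.871])), ([325.1, 255.3], 0.73, array([-12.404,  -1.159]))]
wrist stick_mid [([325.8, 258.1], 0.95, array([-14.674,  -1.66 ]))]
wrist stick_tail [([321.5, 354.8], 0.68, array([-92.547,   3.957]))]
or wrist [ 310  297   27   60 1552] [[-92.0, 10.5], [-45.2, 10.5], [-45.2, -10.1], [-91.9, -10.1]]
scene stick_nose [([464.6, 305.1], 0.7, array([69.841, -3.521])), ([454.3, 290.6], 0.67, array([ 31.547, -18.19 ]))]
scene stick_mid [([458.9, 271.2], 0.96, array([-19.088,   2.666]))]
scene stick_tail [([453.5, 244.4], 0.81, array([-95.538,   5.92 ]))]
or scene [448 244  13  18 147] [[-90.0, -12.9], [-94.9, 8.8], [-46.5, 8.7], [-41.9, -12.5]]
or scene [  30  298   53  138 2293] [[314.0, -870.7], [11.2, -915.4], [29.1, -828.8], [326.7, -797.4]]
or scene [  0 307  42  96 791] [[252.1, -950.0], [38.3, -940.1], [70.8, -864.8], [277.8, -882.5]]
```

The stick lies level in the trough: nose at x′≈68 mm, tail at −92 mm, on the axis within about 1 mm. Next I shut the fingers and go behind the tail, tool vertical.

Run:
```python
from h import *
go(CO-128*cx+ez*130,Rdown(CAZ));go(CO-128*cx+ez*20,Rdown(CAZ))
```

```text
cmd [-10.54  -0.01  -0.99] [ 0.001 -0.313 -0.   ] rows 2.5386973731756934
cmd [-13.93  -0.02   9.48] [ 0.001 -0.313 -0.   ] rows 4.040225709853478
```

step_arm(commands="0 -3 0 -1 0 -0.1 0;0 -6 0 -1 0 -0.2 0;0 -9 0 -1 0 -0.313 0;0 -10.5 0 -1 0 -0.313 0;0 -10.5 0 -1 0 -0.313 0;0 -10.5 0 -1 0 -0.313 0;0 -10.5 0 -1 0 -0.313 0;0 -11.5 0 2 0 -0.313 0;0 -12.5 0 5 0 -0.313 0;0 -13.5 0 8 0 -0.313 0;0 -13.9 0 9.5 0 -0.313 0;0 -13.9 0 9.5 0 -0.313 0;0 -13.9 0 9.5 0 -0.313 0")

```text
time_s: 29.12
eef_pos: [381.4, 295.6, 20.7]
ee_rot: [0.0, 1.0, -0.014, 0.001]
force: [-1.0, -0.1, 0.5]
grip_width: -0.002
grip_force: 0.0
```

```bash
cat > st4.py <<'E'
from h import *
s=sense();p,Rt=s["eef_pos"],rot(s["ee_rot"]);q=p-CO
print(s["time_s"],s["joints"],s["grip_width"],"force",s["force"],"x',y',z",q@cx,q@np.array([-cx[1],cx[0],0]),q[2],np.degrees((Rt.inv()*Rdown(CAZ)).as_rotvec()))
E
python3 st4.py
```

```text
29.1167 [ 0.416  0.474  1.835 -0.001  0.831  2.016] -0.0021129884960745544 force [-0.973 -0.099  0.46 ] x',y',z -126.84834980229543 0.0776656636395674 20.704401271627024 [ 0.001 -0.068 -0.033]
```

step_arm(commands="0 1 0 0 0 0 0;0 2 0 0 0 0 0;0 2.4 0 0 0 0 0;0 2.8 0 0 0 0 0;0 3.2 0 0 0 0 0;0 3.6 0 0 0 0 0;0 4 0 0 0 0 0;0 4 0 0 0 0 0")

```text
time_s: 29.78
eef_pos: [421.7, 294.5, 20.6]
ee_rot: [-0.0, 1.0, -0.014, 0.001]
force: [0.1, -0.6, -0.1]
grip_width: -0.002
grip_force: 0.0
```

```bash
python3 st4.py; python3 lk.py
```

```text
29.7833 [ 0.382  0.527  1.741 -0.001  0.871  1.982] -0.002163845613372984 force [ 0.138 -0.553 -0.117] x',y',z -86.52562836917313 0.06666879323554564 20.642714930526793 [-0.02  -0.129 -0.028]
29.7833 [421.71  294.483  20.643] [ 0.382  0.527  1.741 -0.001  0.871  1.982]
wrist stick_nose []
wrist stick_mid [([321.4, 86.7], 0.76, array([4.58 , 0.243])), ([320.8, 299.3], 0.16, array([-76.784,   2.868]))]
wrist stick_tail [([320.2, 298.0], 0.88, array([-76.18 ,   3.098]))]
or wrist [ 291  183   63  126 6784] [[-28.0, 11.3], [-28.0, -10.9], [-78.1, -12.2], [-78.1, 12.7]]
scene stick_nose [([464.8, 311.9], 0.57, array([86.608, -6.704])), ([182.8, 315.7], 0.37, array([  54.172, -611.669]))]
scene stick_mid [([460.8, 279.7], 0.57, array([4.041, 2.105]))]
scene stick_tail [([453.7, 250.7], 0.59, array([-77.23 ,   2.655]))]
or scene [450 250  12  18 154] [[-74.2, -12.4], [-78.6, 9.8], [-29.9, 8.9], [-25.8, -12.9]]
or scene [  29  293   54  143 2201] [[318.1, -869.3], [3.2, -943.1], [15.4, -835.5], [326.5, -778.8]]
or scene [ 14 309  29  91 586] [[248.3, -918.2], [43.9, -938.7], [55.8, -895.2], [257.8, -879.2]]
```

step_arm(commands="0 0.4 0 0 0 0 0;0 0.8 0 0 0 0 0;0 1.2 0 0 0 0 0;0 1.6 0 0 0 0 0;0 2 0 0 0 0 0;0 2.3 0 0 0 0 0;0 2.6 0 0 0 0 0;0 2.6 0 0 0 0 0")

```text
time_s: 30.85
eef_pos: [447.5, 293.7, 20.6]
ee_rot: [-0.0, 1.0, -0.014, 0.001]
force: [-0.4, -0.3, 0.5]
grip_width: 0.001
grip_force: 0.0
```

step_arm(commands="0 0.15 0 0 0 0 0;0 0.3 0 0 0 0 0;0 0.3 0 0 0 0 0")

```text
time_s: 31.1
eef_pos: [449.9, 293.6, 20.5]
ee_rot: [0.0, 1.0, -0.014, 0.001]
force: [0.1, 1.0, 0.0]
grip_width: -0.001
grip_force: 0.2
```

step_arm(commands="0 0.1 0 0 0 0 0;0 0.2 0 0 0 0 0;0 0.2 0 0 0 0 0")

```text
time_s: 31.35
eef_pos: [451.5, 293.6, 20.5]
ee_rot: [0.0, 1.0, -0.014, 0.0]
force: [-3.2, -0.7, 0.8]
grip_width: -0.001
grip_force: 1.5
```

step_arm(commands="0 0.1 0 0 0 0 0;0 0.15 0 0 0 0 0;0 0.15 0 0 0 0 0")

```text
time_s: 31.6
eef_pos: [451.4, 293.5, 20.4]
ee_rot: [0.0, 1.0, -0.014, -0.002]
force: [-11.2, 0.5, 7.1]
grip_width: -0.002
grip_force: 5.5
```

step_arm(commands="0 0.08 0 0 0 0 0;0 0.15 0 0 0 0 0;0 0.15 0 0 0 0 0")

```text
time_s: 31.85
eef_pos: [451.4, 293.5, 20.4]
ee_rot: [0.001, 1.0, -0.014, -0.003]
force: [-18.4, -0.8, 11.7]
grip_width: 0.0
grip_force: 9.4
```

```bash
python3 st4.py; python3 lk.py | grep -v "or scene \[ "
```

```text
31.85 [0.358 0.573 1.66  0.001 0.915 1.956] 5.8956772482675695e-05 force [-18.36   -0.77   11.715] x',y',z -56.84792764666693 -0.09288638947924688 20.358683415147162 [0.089 0.375 0.009]
31.85 [451.372 293.494  20.359] [0.358 0.573 1.66  0.001 0.915 1.956]
wrist stick_nose []
wrist stick_mid [([324.2, 90.2], 0.72, array([33.28 , -1.549]))]
wrist stick_tail [([322.3, 300.4], 0.72, array([-47.17,   1.34]))]
or wrist [ 292  187   61  123 6875] [[-48.4, 12.2], [0.7, 10.9], [0.7, -10.6], [-48.4, -11.9]]
scene stick_nose [([467.7, 324.4], 0.8, array([117.06 ,  -7.093]))]
scene stick_mid [([460.7, 290.7], 0.95, array([32.804, -4.208]))]
scene stick_tail [([456.1, 262.4], 0.93, array([-43.738,   1.366]))]
or scene [452 260  12  19 164] [[-45.3, -11.8], [-49.6, 10.6], [-0.2, 9.6], [3.9, -12.2]]
```

The push is blocked solid at 18 N with the nose at about 114 mm (contact at 115, ±1.5 mm), so it is home. Now I back off, rise and check.

step_arm(commands="0 -0.5 0 0 0 0 0;0 -2 0 0 0 0 0;0 -4 0 0 0 0 0;0 -6 0 -2 0 0 0;0 -6 0 -6 0 0 0;0 -6 0 -10 0 0 0;0 -5 0 -14 0 0 0;0 -4 0 -16 0 0 0;0 -4 0 -16 0 0 0;0 -4 0 -16 0 0 0")

```text
time_s: 33.08
eef_pos: [415.4, 294.7, 181.1]
ee_rot: [-0.0, 1.0, -0.014, 0.002]
force: [-0.4, -0.5, -1.2]
grip_width: 0.003
grip_force: 0.0
```

```bash
python3 lk.py | grep -v "or scene \[ "
python3 - <<'E'
from h import *
# scene view: prediction for a stick fully home vs measured orange blob, and gap to the housing
S=camera_model("scene");W=camera_model("wrist");O=CO-[0,.8,0]
for nm,m in(("scene",S),("wrist",W)): print(nm,proj(m,[O+115*cx+55*ez,O+35*cx+55*ez,O-45*cx+55*ez]))
T=capture("top");print("spares",[(np.round(d["xy"]),round(d["score"],2)) for d in spot_point("top","spare_a")][:3])
im=cv2.imread("pics/scene0.png").astype(int);d=np.abs(cv2.imread("pics/l_scene.png").astype(int)-im).sum(2)
for l,(x,y,w,h) in dict(store=(140,240,65,115),tape=(385,240,40,35),jar=(405,335,30,35),driver=(315,335,45,75),mouse=(218,350,40,60),spool=(258,255,30,32),vblock=(308,280,80,75)).items(): print(l,d[y:y+h,x:x+w].mean().round(1),(d[y:y+h,x:x+w]>120).sum())
E
```

```text
33.0833 [415.353 294.663 181.095] [ 0.387  0.303  1.595 -0.001  1.24   1.987]
wrist stick_nose []
wrist stick_mid [([325.7, 59.4], 0.7, array([34.491, -3.271]))]
wrist stick_tail []
or wrist [ 308  106   30   61 1686] [[1.0, 11.3], [1.0, -11.0], [-44.6, -11.5], [-44.6, 11.8]]
scene stick_nose [([469.9, 323.9], 0.83, array([116.204,  -2.212]))]
scene stick_mid [([463.3, 290.3], 0.73, array([32.179,  1.714]))]
scene stick_tail [([457.1, 259.4], 0.66, array([-51.957,   5.386]))]
or scene [452 260  12  19 162] [[-44.7, -11.8], [-49.1, 10.6], [-0.2, 9.6], [3.9, -12.2]]
scene [[469.302 323.41 ]
 [462.361 291.447]
 [455.941 261.962]]
wrist [[322.352 -69.612]
 [322.371  56.308]
 [322.388 164.274]]
spares [(array([437., 229.]), 0.44)]
store 17.8 183
tape 14.0 0
jar 15.5 0
driver 13.2 0
mouse 11.6 0
spool 14.5 0
vblock 12.6 0
```

```bash
python3 -c "
from rig import *
print(finish_job())"
```

```text
the job is handed in; nothing more can be done
None
```

The job is handed in at 33 s of the 72 s: the orange stick is on charge, its nose pushed against the contact until it stopped at 18 N. By camera it is home to within about 1 mm, and the bystanders and V-block look unmoved. The spare sticks had no clear check, and I viewed 11 pictures where 10 were allowed.

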